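# Vacuum-seal the small preserve jars

## Task

Stand all the small steel-capped jars from the board upright on the floor of the vacuum chamber, swing its clear lid fully shut, and lock it by pushing the pin from its keeper down through the fork and the lid's lug until its head seats. Only then pull the vacuum knob out to its click, leave it out for at least three seconds, and push it fully home to let the air back in. Then park the pin fully home in its keeper again, swing the lid well aside, and stand the sealed jars back on the board, disturbing nothing else on the counter.

Things in the scene. Friction and masses are not known exactly. Their poses are not given: they have to be found in the camera images.
- jar_A: a small preserve jar: green glass with a flat plain steel cap, a cylinder 48 mm across and 64 mm tall, 140 g. It starts upright on the wooden board. Origin: centre of its underside, z up through the cap. Two or three of the four small jars are there; an absent one reads None.
- jar_B: a small preserve jar: green glass with a flat plain steel cap, a cylinder 48 mm across and 64 mm tall, 140 g. It starts upright on the wooden board. Origin: centre of its underside, z up through the cap. Two or three of the four small jars are there; an absent one reads None.
- jar_C: a small preserve jar: green glass with a flat plain steel cap, a cylinder 48 mm across and 64 mm tall, 140 g. It starts upright on the wooden board. Origin: centre of its underside, z up through the cap. Two or three of the four small jars are there; an absent one reads None.
- jar_D: a small preserve jar: green glass with a flat plain steel cap, a cylinder 48 mm across and 64 mm tall, 140 g. It starts upright on the wooden board. Origin: centre of its underside, z up through the cap. Two or three of the four small jars are there; an absent one reads None.
- chamber: the counter-top vacuum chamber, fixed to the counter: a round open steel pot (inner diameter 238 mm, outer 250, rim 95 mm above the counter) and, on its right (-y) side, a white pump console. Origin: on the counter under the pot's centre; z up, x and y level, turned up to 0.25 rad from the world's. Fork, pin keeper and hinge post stand round the pot, about 150 mm from its axis.
- chamber_floor (a point): centre of the pot's flat inner floor, 24 mm above the counter; axes as the chamber's. Up to four jars fit side by side at 64 mm from the centre, best in this frame's +x, +y, -x and -y directions, clear of fork, keeper and hinge post.
- panel_foot (a point): the white console: middle of the lower front edge of its panel, 60 mm above the counter; axes as the chamber's. The console reaches 55 mm to either side and 200 mm back (+x); the panel rises at 30 degrees to 124 mm and carries a dial gauge (pot side) and the black pull knob.
- lid (a joint): angle of the round clear lid about its upright hinge post, rad: 0 = shut over the pot, against its stop, the lug's hole in line with the fork's. It grows as the lid swings aside, clockwise seen from above, to the robot's left (stop at 2.2; clear of the jars' places beyond 1.8). It starts 1.8 to 2.05 open and stays where it is left (friction about 1 N at the lid's knob).
- lid_knob (a point): middle of the round black knob in the lid's centre: 30 mm across, its top 146 mm and the lid's top face 110 mm above the counter, this point at 134 mm. It moves on a level circle of 150 mm radius about the hinge. The lid is 256 mm across, 12 mm thick; its steel lug (8 mm thick, hole 14.5 mm) sticks out on the side away from the hinge and swings into the fork.
- lid_hinge (a point): point on the upright hinge axis of the lid, 104 mm above the counter; axes as the chamber's. The post with its hub is 32 mm across and 121 mm high.
- fork_top (a point): centre of the fork's hole on the top face of its upper plate, 122 mm above the counter; z up along the hole. Holes 13 mm across, 1.5 mm chamfer. Upper plate 114 to 122 mm, lid lug 99 to 107, lower plate 84 to 92 mm above the counter; plates 36 mm wide, reaching 38 mm outward from the hole to an upright no higher than the plate.
- keeper_top (a point): centre of the mouth of the pin keeper, a black block 34 mm square with a 13.5 mm upright hole, its top 104 mm above the counter.
- pin: the steel locking pin, parked upright in the keeper, 90 g: round shank 10 mm across, 48 mm long with a tapered foot; above it the head, 22 mm across at its underside, with a round grip 24 mm across from 54 to 88 mm above the foot. Origin: centre of the foot, z up along the pin. Seated in the fork, the underside of the head rests on the upper plate.
- pin_shoulder (a point): centre of the underside of the pin's head, 48 mm above its foot; axes as the pin's.
- vac_knob (a joint): how far the black vacuum knob is pulled out, m: 0 = fully in, 0.014 = fully out. It snaps over the middle and is held at either end by a click of about 6 N; it starts in.
- knob_grip (a point): centre of the black round knob's head, 32 mm across and 20 mm thick, on a 10 mm stem; the head's outer face is 10 mm beyond this point, the panel 24 mm behind it when the knob is in. Its z axis is the pull direction: square out of the panel, towards the robot and 60 degrees above level; its y axis is level.
- board: the wooden board on which the jars stand, 190 (x) by 230 (y) by 12 mm thick, fixed; origin under its centre, x and y along its sides, turned up to 0.3 rad.
- pepper_mill: bystander, to be left alone: a waisted dark wooden pepper mill, 185 mm tall, 54 mm across. Origin under its centre.
- oil_bottle: bystander, to be left alone: a green glass oil bottle, 190 mm tall, 62 mm across. Origin under its centre.
- mug: bystander, to be left alone: a white mug, 90 mm tall, 80 mm across, handle on its own +y side. Origin under its centre.
- dish: bystander, to be left alone: a low blue bowl, 40 mm high, 120 mm across (the lid swings over it). Origin under its centre.
- salt_cellar: bystander, to be left alone: a squat plain wooden salt cellar without a metal cap, 46 mm tall, 52 mm across. Origin under its centre.
- pantry_jar: bystander, to be left alone: a large glass pantry jar with a steel cap, 150 mm tall, 88 mm across: too big for the chamber, not one of the small jars. Origin under its centre.
- spatula: bystander, to be left alone: a wooden spatula lying flat, 260 mm long. Origin under its centre.

How it is judged:
By the outcome, as a careful person would: the job done as asked, in the order asked, and still so for the second after the job is handed in, with the robot touching nothing.
Of jar_A, jar_B, jar_C, jar_D only 2 to 3 are there at a start; the rules pass over those that are not, and their reading is None.
At some moment in a run one of jar_A, jar_B, jar_C, jar_D may be knocked a few centimetres aside while the robot is not near it.
It also fails if it takes over 210 s, if anything falls off the work surface, if the arm or the gripper's body presses on something with over 40 N, if the wrist force passes 120 N, or if a joint passes its speed limit or range.

## Robot

A 6-joint arm with a two-finger parallel gripper is mounted at the origin on the work surface. World frame = base frame: x ahead of the robot, y to its left, z up, the work surface at z = 0. Lengths are in mm, angles in rad, forces in N, time in s.
With the tool pointing down it reaches from about 350 to 950 mm from the base axis. Payload 17.4 kg.
Tool frame: the origin (TCP) lies at the centre of the arm's flange, where the gripper is bolted on; the fingertips stand 186 mm ahead of it and the grasp point (between the pads) lies 167 mm ahead of it; z points along the fingers, y is the line along which they close (so a half turn about z gives the same grasp; the last joint's range is limited). The gripper opens to 93 mm and grips with 3 to 60 N. Pads are 15 mm wide; open, the fingers measure 128 mm over their backs; the gripper's body (75 mm by 188 mm) begins 65 mm behind the grasp point.
Start: joints at [-1.289, 0.116, 1.442, -0, 1.584, -0.038], TCP at [212.195, -640.786, 404.746] pointing down, gripper open.
Joint ranges: [-2.83, 2.83], [-0.83, 2.19], [0.07, 2.5], [-1.14, 4.28], [0.01, 3], [-2.97, 2.97]. Speed limits (rad/s): [1.89, 1.89, 2.22, 3.14, 3.14, 3.14].

## Interface

Orientations are given as a rotation vector (axis times angle).
In Python, from rig import observe, imaging, close_job gives the robot as it stands. The module is installed in compiled form; this text tells all that it offers.
- The arm moves only by the tool servo_tool, never from a script. Its argument "targets" is a list of rows, each an object with "linear": the shift along the tool's x, y, z in m, a list of three; "twist": the turn, a rotation vector about the tool's x, y, z in rad, a list of three; "grip": the finger opening in m, from 0 to 0.093. In form: [{"linear": [tx, ty, tz], "twist": [ax, ay, az], "grip": grip}, ...]. A call has 1 to 20 rows; each row is the pose to reach, as a shift and turn from the pose commanded when the call began, along the tool's axes at that moment; what a row does not reach only later rows make up. A row lasts 1/8 s, in which the tool goes at most 62.5 mm and 10.7 degrees, less where a joint would pass 70% of its speed; a pose out of reach is approached as far as the arm can. A call with a gripper value outside its range is refused whole. The fingers move at their own pace and stop on an object; the grip force is fixed at half the most. Time passes only in rows, so rows that repeat a pose let the fingers close. It gives the time, the measured TCP pose, the force, the opening and the grip force at its end, in the units of the state.
- observe(): the state, without advancing time (a new reading comes with each control period).
- imaging.read_camera(name): name is "side" or "top"; returns a dict with "frame" (480x640x3 uint8, blue, green, red), "K" (3x3 intrinsics, pixels), "eye" and "rotation" of the camera in the world. Camera axes: x right, y up, looking along -z (the intrinsics and any distortion apply to the point x, -y, -z); pixel columns grow to the right and rows downward; lengths in mm; the calibration is good to about 2 mm. A picture is of the moment at which its call begins. There is no depth.
- close_job(): hands the job in; it is judged then, once.
The state is a dict: "clock": time; "joints": joint angles; "dq": joint speeds; "joint_torque": joint torques, N m; "position": TCP position; "tool_rot": TCP orientation; "contact_force": force on the tool from outside, world axes, zero at the start; "ft_torque": the same for the moment, N m; "finger_gap": finger opening in mm; "grip_force": force on a finger pad.
Only numpy, scipy, OpenCV 4.12 (cv2) and the standard library are available. Lean on these libraries where they do the work, as an engineer would, in place of code of your own. Each camera call takes 0.05 s, during which the arm holds its last target. There are 200 camera calls.

## Working session

There is one attempt and no reset: what is moved stays moved. The work goes in short steps, Python scripts to look and compute and a tool call to move; the robot and the scene stay as the last step left them, time stands still between calls to the robot, and variables do not carry over. Pictures are saved under pics/ and viewed, at most 14 in all, crops included, and the job is handed in when it is done.

Besides the shell and the picture viewer there is one more tool, called after "Call:" as name(argument=value, ...) on one line, values as JSON. servo_tool: Moves the arm, as the interface text tells. Its arguments: {"type":"object","properties":{"targets":{"type":"array","items":{"type":"object","properties":{"linear":{"type":"array","items":{"type":"number"}},"twist":{"type":"array","items":{"type":"number"}},"grip":{"type":"number"}}}}},"required":["targets"]}

```bash
mkdir -p pics
python3 - <<'E'
from rig import observe, imaging
import cv2, numpy as np
s=observe(); print(s['clock'],s['position'],s['tool_rot'],s['finger_gap'])
for n in ('side','top'):
    c=imaging.read_camera(n); cv2.imwrite(f'pics/{n}0.png',c['frame'])
    print(n,{k:(np.round(v,3).tolist() if k!='frame' else 0) for k,v in c.items()})
E
```

```text
0.0 [ 212.17795041 -640.80368144  404.02200905] [-3.10041760e+00 -5.00022905e-01  2.02553228e-04] 92.77560440108779
side {'frame': 0, 'K': [[495.318, 0.0, 325.797], [0.0, 495.318, 244.958], [0.0, 0.0, 1.0]], 'eye': [110.891, 787.109, 948.525], 'rotation': [0.256, -1.055, -2.435]}
top {'frame': 0, 'K': [[596.623, 0.0, 313.218], [0.0, 596.623, 232.872], [0.0, 0.0, 1.0]], 'eye': [439.063, -6.294, 1814.542], 'rotation': [0.04, -0.052, -1.584]}
```

View pics/top0.png

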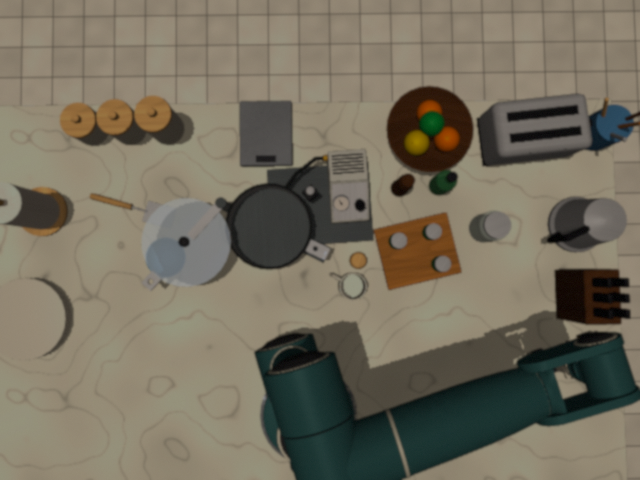

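View pics/side0.png

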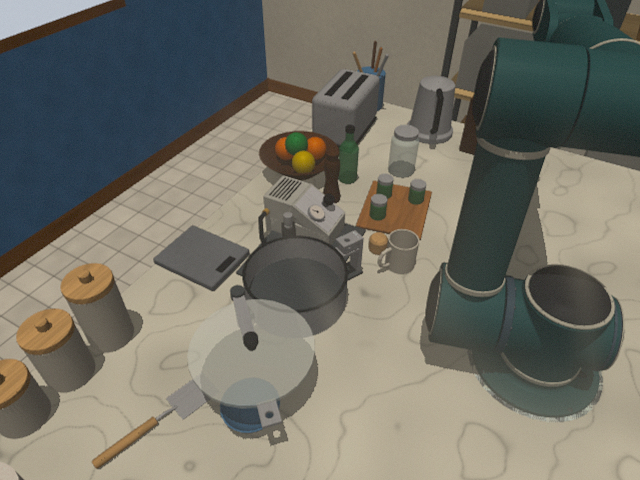

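Both views show three jars (top px 398,241; 432,231; 442,263), the pot (270,225), the hinge (222,203), the fork (318,250), the keeper with pin (310,190) and the lid knob (184,241). Next I'll take zoomed crops for precision.

```bash
cat > h.py <<'E'
import numpy as np, cv2
from scipy.spatial.transform import Rotation as R
from rig import observe, imaging
def cam(n): return imaging.read_camera(n)
def ray(c,u,v):
    K=c['K']; d=np.array([(u-K[0,2])/K[0,0],-(v-K[1,2])/K[1,1],-1.])
    return np.array(c['eye']),R.from_rotvec(c['rotation']).apply(d)
def plane(c,u,v,z):
    e,d=ray(c,u,v); return e+d*(z-e[2])/d[2]
def proj(c,p):
    q=R.from_rotvec(c['rotation']).inv().apply(np.array(p)-c['eye']); K=c['K']
    return np.array([K[0,2]+K[0,0]*q[0]/-q[2],K[1,2]+K[1,1]*q[1]/q[2]])
def tri(c1,p1,c2,p2):
    e1,d1=ray(c1,*p1); e2,d2=ray(c2,*p2)
    A=np.stack([d1,-d2],1); t=np.linalg.lstsq(A,e2-e1,rcond=None)[0]
    a=e1+d1*t[0]; b=e2+d2*t[1]; return (a+b)/2,np.linalg.norm(a-b)
def crop(c,x0,y0,w,h,f,name):
    im=cv2.resize(c['frame'][y0:y0+h,x0:x0+w],None,fx=f,fy=f,interpolation=cv2.INTER_CUBIC)
    im=cv2.convertScaleAbs(im,alpha=1.5,beta=10)
    s=20
    for x in range((x0//s+1)*s,x0+w,s): cv2.putText(im,str(x),(int((x-x0)*f)-12,10),0,.38,(0,255,255),1); cv2.line(im,(int((x-x0)*f),12),(int((x-x0)*f),20),(0,255,255),1)
    for y in range((y0//s+1)*s,y0+h,s): cv2.putText(im,str(y),(0,int((y-y0)*f)+4),0,.38,(0,255,255),1); cv2.line(im,(28,int((y-y0)*f)),(36,int((y-y0)*f)),(0,255,255),1)
    cv2.imwrite(f'pics/{name}.png',im)
E
python3 - <<'E'
from h import *
t=cam('top'); s=cam('side')
crop(t,210,150,190,130,4.2,'tz'); crop(s,220,170,170,150,4,'sz')
# pixel mapping: crop px/f + offset
for n,u,v,z in [('jar1',398,241,76),('jar2',432,231,76),('jar3',442,263,76),('pot',270,225,95),('hinge',222,203,121),('fork',318,250,122),('keeper',310,190,140),('lidk',184,241,146)]:
    print(n,plane(t,u,v,z).round(0), proj(s,plane(t,u,v,z)).round(0))
E
```

```text
jar1 [ 514. -267.   76.] [379. 199.]
jar2 [ 542. -367.   76.] [385. 178.]
jar3 [ 448. -394.   76.] [417. 183.]
pot [564. 105.  95.] [295. 270.]
hinge [627. 239. 121.] [238. 289.]
fork [489. -32. 122.] [350. 238.]
keeper [658. -12. 140.] [287. 215.]
lidk [518. 342. 146.] [250. 335.]
```

View pics/tz.png

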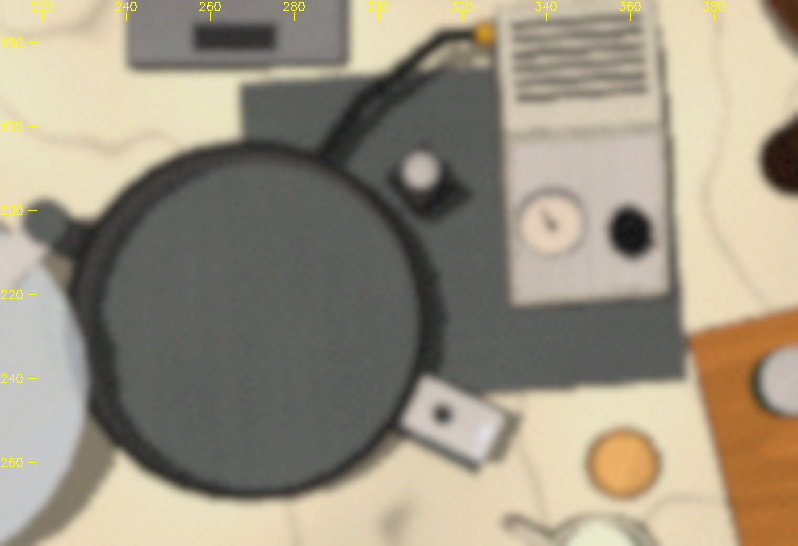

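View pics/sz.png

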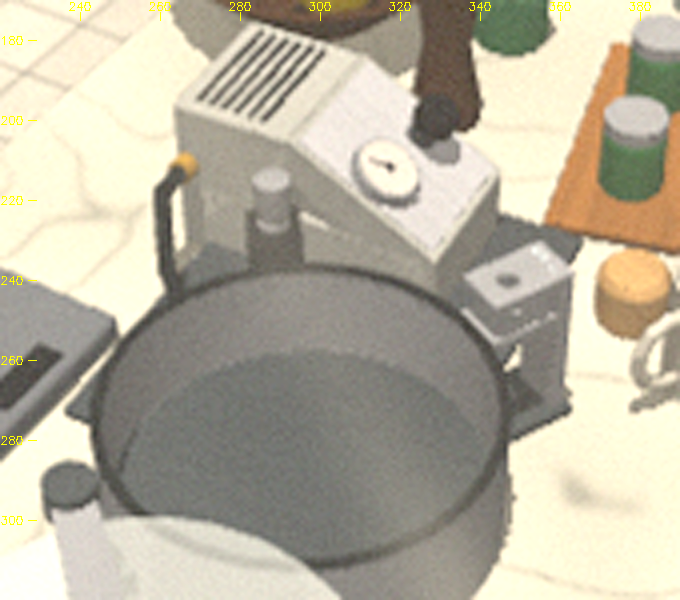

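The crops give the fork hole at top (315.2,248.6) and side (347,240), the pin head at top (310.2,190.7) and side (287.7,214), the vacuum knob at top (360.2,205) and side (329,199.5), and the hinge at top (221,203). I'll triangulate these and check them against the known heights.

Run:
```python
from h import *
t=cam('top'); s=cam('side')
for n,a,b in [('fork122',(315.2,248.6),(347,240)),('pintop144',(310.2,190.7),(287.7,213.5)),('vac',(360.2,205),(329,199.5)),('hinge121',(221,202.9),(237.8,289.3)),('lidknob146',(184,241),(250.5,338))]:
    p,e=tri(t,a,s,b); print(n,p.round(1),'gap',round(e,1))
f=plane(t,315.2,248.6,122); h=plane(t,221,202.9,121)
print('fork',f,'hinge',h,'mid',(f+h)/2,np.linalg.norm(f-h)); print('pin',plane(t,310.2,190.7,144))
# inner floor/rim ellipse: pot interior mask in top
g=t['frame']; 
# panel edges yaw: lower front edge at z60, console
a=plane(t,210+511/4.2,150+303/4.2,60); b=plane(t,210+669/4.2,150+291/4.2,60); print('panel foot ends',a,b)
print('side panel foot', plane(s,220+436/4,170+262/4,60),plane(s,220+498/4,170+178/4,60))
# caps: bright grey, low saturation over the board
hsv=cv2.cvtColor(g,cv2.COLOR_BGR2HSV)
for x,y in [(398,241),(432,231),(442,263)]:
    r=hsv[y-14:y+15,x-14:x+15]; m=((r[...,1]<50)&(r[...,2]>90)).astype(np.uint8)
    n,l,st,ce=cv2.connectedComponentsWithStats(m); i=1+np.argmax(st[1:,4]); u=ce[i]+[x-14,y-14]
    print('jar',u.round(1),st[i,4],plane(t,*u,76).round(1))
m=((hsv[...,0]<20)&(hsv[...,1]>110)).astype(np.uint8); m[:, :370]=0; m[:,470:]=0; m[:205]=0; m[300:]=0
c=max(cv2.findContours(m,0,2)[0],key=cv2.contourArea); print('board',[plane(t,*q,12).round(0).tolist() for q in cv2.boxPoints(cv2.minAreaRect(c))])
# pot: dark rim
mm=(g.max(2)<75).astype(np.uint8); print(R.from_rotvec(observe()['tool_rot']).as_matrix().round(3))
```

```text
fork122 [493.  -24.5 120.8] gap 0.2
pintop144 [656.  -12.1 145.6] gap 1.2
vac [ 616.8 -155.7  108.9] gap 0.7
hinge121 [626.5 241.7 122.8] gap 0.5
lidknob146 [518.1 343.3 138.7] gap 1.5
fork [493.10103531 -24.43719046 122.        ] hinge [626.87614279 242.12008904 121.        ] mid [559.98858905 108.84144929 121.5       ] 298.24413261395017
pin [655.66561297 -12.34262545 144.        ]
panel foot ends [572.48317242 -74.7339796   60.        ] [ 579.50621711 -185.92233368   60.        ]
side panel foot [570.62741468 -75.53292705  60.        ] [ 575.64026824 -173.70050458   60.        ]
jar [398.4 240.3] 170 [ 515.6 -268.3   76. ]
jar [433.2 231. ] 173 [ 541.4 -370.5   76. ]
jar [442.4 263.5] 167 [ 446.3 -395.1   76. ]
board [[552.0, -202.0, 12.0], [605.0, -424.0, 12.0], [421.0, -465.0, 12.0], [369.0, -244.0, 12.0]]
[[ 0.949  0.314 -0.   ]
 [ 0.314 -0.949  0.   ]
 [ 0.    -0.    -1.   ]]
```

All heights match (fork 121, pin 146, hinge 123). I get pot centre ≈(560,109), chamber yaw ≈0.06 and lid ≈1.85. I'll pick the first jar at (446,-395).

Call:
servo_tool(targets=[{"linear": [0.299,-0.16,0],"twist": [0,0,0.32],"grip": 0.093},{"linear": [0.299,-0.16,0],"twist": [0,0,0.32],"grip": 0.093},{"linear": [0.299,-0.16,0],"twist": [0,0,0.32],"grip": 0.093},{"linear": [0.299,-0.16,0],"twist": [0,0,0.32],"grip": 0.093},{"linear": [0.299,-0.16,0],"twist": [0,0,0.32],"grip": 0.093},{"linear": [0.299,-0.16,0],"twist": [0,0,0.32],"grip": 0.093},{"linear": [0.299,-0.16,0],"twist": [0,0,0.32],"grip": 0.093},{"linear": [0.299,-0.16,0],"twist": [0,0,0.32],"grip": 0.08},{"linear": [0.299,-0.16,0.05],"twist": [0,0,0.32],"grip": 0.08},{"linear": [0.299,-0.16,0.1],"twist": [0,0,0.32],"grip": 0.08},{"linear": [0.299,-0.16,0.14],"twist": [0,0,0.32],"grip": 0.08},{"linear": [0.299,-0.16,0.168],"twist": [0,0,0.32],"grip": 0.08},{"linear": [0.299,-0.16,0.168],"twist": [0,0,0.32],"grip": 0.08},{"linear": [0.299,-0.16,0.168],"twist": [0,0,0.32],"grip": 0.08}])

```text
clock: 2.05
position: [445.6, -395.7, 238.2]
tool_rot: [3.141, -0.002, 0.002]
contact_force: [-0.3, -0.6, -0.5]
finger_gap: 80.1
grip_force: 0.0
```

Call:
servo_tool(targets=[{"linear": [0,0,0],"twist": [0,0,0],"grip": 0.04},{"linear": [0,0,0],"twist": [0,0,0],"grip": 0.04},{"linear": [0,0,0],"twist": [0,0,0],"grip": 0.04},{"linear": [0,0,0],"twist": [0,0,0],"grip": 0.04},{"linear": [0,0,-0.05],"twist": [0,0,0],"grip": 0.04},{"linear": [0,0,-0.1],"twist": [0,0,0],"grip": 0.04},{"linear": [0,0,-0.162],"twist": [0,0,0],"grip": 0.04},{"linear": [0.005,-0.05,-0.162],"twist": [0,0,0],"grip": 0.04},{"linear": [0.01,-0.1,-0.162],"twist": [0,0,0],"grip": 0.04},{"linear": [0.015,-0.15,-0.162],"twist": [0,0,0],"grip": 0.04},{"linear": [0.02,-0.2,-0.162],"twist": [0,0,0],"grip": 0.04},{"linear": [0.025,-0.25,-0.162],"twist": [0,0,0],"grip": 0.04},{"linear": [0.03,-0.3,-0.162],"twist": [0,0,0],"grip": 0.04},{"linear": [0.035,-0.35,-0.162],"twist": [0,0,0],"grip": 0.04},{"linear": [0.04,-0.4,-0.162],"twist": [0,0,0],"grip": 0.04},{"linear": [0.045,-0.45,-0.162],"twist": [0,0,0],"grip": 0.04},{"linear": [0.05,-0.501,-0.162],"twist": [0,0,0],"grip": 0.04},{"linear": [0.05,-0.501,-0.162],"twist": [0,0,0],"grip": 0.04},{"linear": [0.05,-0.501,-0.162],"twist": [0,0,0],"grip": 0.04}])

```text
clock: 4.42
position: [495.8, 106.0, 398.5]
tool_rot: [3.141, 0.001, -0.001]
contact_force: [0.0, -0.2, -1.1]
finger_gap: 47.8
grip_force: 30.0
```

Call:
servo_tool(targets=[{"linear": [0,0,0.05],"twist": [0,0,0],"grip": 0.04},{"linear": [0,0,0.1],"twist": [0,0,0],"grip": 0.04},{"linear": [0,0,0.135],"twist": [0,0,0],"grip": 0.04},{"linear": [0,0,0.144],"twist": [0,0,0],"grip": 0.04},{"linear": [0,0,0.148],"twist": [0,0,0],"grip": 0.04},{"linear": [0,0,0.148],"twist": [0,0,0],"grip": 0.04}])

```text
clock: 5.18
position: [496.2, 105.9, 252.1]
tool_rot: [-3.141, 0.001, -0.003]
contact_force: [0.4, -0.5, -1.1]
finger_gap: 47.5
grip_force: 30.0
```

Call:
servo_tool(targets=[{"linear": [0,0,0],"twist": [0,0,0],"grip": 0.062},{"linear": [0,0,0],"twist": [0,0,0],"grip": 0.062},{"linear": [0,0,0],"twist": [0,0,0],"grip": 0.062},{"linear": [0,0,-0.04],"twist": [0,0,0],"grip": 0.062},{"linear": [0,0,-0.1],"twist": [0,0,0],"grip": 0.07},{"linear": [0,0,-0.15],"twist": [0,0,0],"grip": 0.08},{"linear": [-0.1,-0.05,-0.15],"twist": [0,0,0],"grip": 0.08},{"linear": [-0.2,-0.05,-0.15],"twist": [0,0,0],"grip": 0.08},{"linear": [-0.15,-0.05,-0.15],"twist": [0,0,0],"grip": 0.08},{"linear": [-0.15,-0.05,-0.15],"twist": [0,0,0],"grip": 0.08}])

```text
clock: 6.42
position: [344.3, 156.6, 401.5]
tool_rot: [-3.141, -0.003, -0.003]
contact_force: [0.3, -0.3, 0.6]
finger_gap: 80.1
grip_force: 0.0
```

```bash
cat >> h.py <<'E'
def caps(c,boxes,z,area=(60,260)):
    hsv=cv2.cvtColor(c['frame'],cv2.COLOR_BGR2HSV); m=((hsv[...,1]<50)&(hsv[...,2]>90)).astype(np.uint8)
    x0,y0,x1,y1=boxes; n,l,st,ce=cv2.connectedComponentsWithStats(m[y0:y1,x0:x1])
    return [(plane(c,*(ce[i]+[x0,y0]),z).round(1).tolist(),int(st[i,4]),(ce[i]+[x0,y0]).round(1).tolist()) for i in range(1,n) if area[0]<st[i,4]<area[1]]
E
python3 - <<'E'
from h import *
s=observe(); print(s['clock'],s['position'].round(1))
t=cam('top'); print('board',caps(t,(380,215,465,290),76)); print('pot',caps(t,(236,190,305,262),88))
crop(t,160,150,320,180,2.5,'t1')
E
```

```text
6.425 [344.3 156.6 401.5]
board [([541.3, -370.4, 76.0], 172, [433.1, 231.1]), ([515.6, -268.4, 76.0], 170, [398.5, 240.3])]
pot [([497.0, 107.7, 88.0], 203, [269.4, 248.2])]
```

View pics/t1.png

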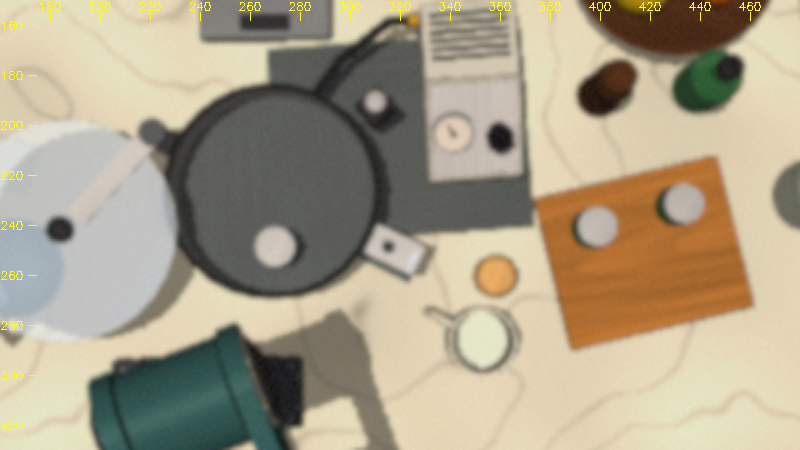

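The picture shows the first jar standing in the pot at px (269,248), with the two others still on the board at (398,240) and (433,231). Next is the jar at (541,-370).

Call:
servo_tool(targets=[{"linear": [0.197,0.527,0],"twist": [0,0,0],"grip": 0.08},{"linear": [0.197,0.527,0],"twist": [0,0,0],"grip": 0.08},{"linear": [0.197,0.527,0],"twist": [0,0,0],"grip": 0.08},{"linear": [0.197,0.527,0],"twist": [0,0,0],"grip": 0.08},{"linear": [0.197,0.527,0],"twist": [0,0,0],"grip": 0.08},{"linear": [0.197,0.527,0],"twist": [0,0,0],"grip": 0.08},{"linear": [0.197,0.527,0],"twist": [0,0,0],"grip": 0.08},{"linear": [0.197,0.527,0],"twist": [0,0,0],"grip": 0.08},{"linear": [0.197,0.527,0],"twist": [0,0,0],"grip": 0.08},{"linear": [0.197,0.527,0],"twist": [0,0,0],"grip": 0.08},{"linear": [0.197,0.527,0],"twist": [0,0,0],"grip": 0.08},{"linear": [0.197,0.527,0.06],"twist": [0,0,0],"grip": 0.08},{"linear": [0.197,0.527,0.12],"twist": [0,0,0],"grip": 0.08},{"linear": [0.197,0.527,0.163],"twist": [0,0,0],"grip": 0.08},{"linear": [0.197,0.527,0.163],"twist": [0,0,0],"grip": 0.08},{"linear": [0.197,0.527,0.163],"twist": [0,0,0],"grip": 0.08},{"linear": [0.197,0.527,0.163],"twist": [0,0,0],"grip": 0.04},{"linear": [0.197,0.527,0.163],"twist": [0,0,0],"grip": 0.04},{"linear": [0.197,0.527,0.163],"twist": [0,0,0],"grip": 0.04},{"linear": [0.197,0.527,0.163],"twist": [0,0,0],"grip": 0.04}])

```text
clock: 8.98
position: [542.8, -371.0, 238.1]
tool_rot: [3.141, -0.0, 0.001]
contact_force: [-0.1, -0.7, 2.7]
finger_gap: 47.5
grip_force: 30.0
```

Call:
servo_tool(targets=[{"linear": [0,0,-0.06],"twist": [0,0,0],"grip": 0.04},{"linear": [0,0,-0.12],"twist": [0,0,0],"grip": 0.04},{"linear": [0,0,-0.165],"twist": [0,0,0],"grip": 0.04},{"linear": [0,-0.05,-0.165],"twist": [0,0,0],"grip": 0.04},{"linear": [0.01,-0.1,-0.165],"twist": [0,0,0],"grip": 0.04},{"linear": [0.02,-0.15,-0.165],"twist": [0,0,0],"grip": 0.04},{"linear": [0.03,-0.2,-0.165],"twist": [0,0,0],"grip": 0.04},{"linear": [0.04,-0.25,-0.165],"twist": [0,0,0],"grip": 0.04},{"linear": [0.05,-0.3,-0.165],"twist": [0,0,0],"grip": 0.04},{"linear": [0.06,-0.35,-0.165],"twist": [0,0,0],"grip": 0.04},{"linear": [0.07,-0.4,-0.165],"twist": [0,0,0],"grip": 0.04},{"linear": [0.08,-0.45,-0.165],"twist": [0,0,0],"grip": 0.04},{"linear": [0.081,-0.484,-0.165],"twist": [0,0,0],"grip": 0.04},{"linear": [0.081,-0.484,-0.165],"twist": [0,0,0],"grip": 0.04},{"linear": [0.081,-0.484,-0.165],"twist": [0,0,0],"grip": 0.04}])

```text
clock: 10.85
position: [623.8, 112.6, 402.5]
tool_rot: [3.141, -0.0, -0.001]
contact_force: [-0.3, 0.8, -1.5]
finger_gap: 47.3
grip_force: 30.0
```

Call:
servo_tool(targets=[{"linear": [0,0,0.05],"twist": [0,0,0],"grip": 0.04},{"linear": [0,0,0.1],"twist": [0,0,0],"grip": 0.04},{"linear": [0,0,0.138],"twist": [0,0,0],"grip": 0.04},{"linear": [0,0,0.148],"twist": [0,0,0],"grip": 0.04},{"linear": [0,0,0.152],"twist": [0,0,0],"grip": 0.04},{"linear": [0,0,0.152],"twist": [0,0,0],"grip": 0.04},{"linear": [0,0,0.152],"twist": [0,0,0],"grip": 0.04}])

```text
clock: 11.72
position: [624.1, 113.0, 252.2]
tool_rot: [-3.141, 0.0, -0.003]
contact_force: [-0.6, 0.3, -1.0]
finger_gap: 47.5
grip_force: 30.0
```

Call:
servo_tool(targets=[{"linear": [0,0,0.001],"twist": [0,0,0],"grip": 0.062},{"linear": [0,0,0.001],"twist": [0,0,0],"grip": 0.062},{"linear": [0,0,0.001],"twist": [0,0,0],"grip": 0.062},{"linear": [0,0,-0.04],"twist": [0,0,0],"grip": 0.062},{"linear": [0,0,-0.1],"twist": [0,0,0],"grip": 0.07},{"linear": [0,0,-0.15],"twist": [0,0,0],"grip": 0.08},{"linear": [0,0,-0.15],"twist": [0,0,0],"grip": 0.08}])

```text
clock: 12.6
position: [623.9, 113.1, 405.6]
tool_rot: [-3.141, 0.0, -0.01]
contact_force: [0.4, -0.3, -1.2]
finger_gap: 79.6
grip_force: 0.0
```

Run:
```python
from h import *
s=observe(); print(s['clock'],s['position'].round(1))
t=cam('top'); print('board',caps(t,(380,215,465,290),76)); print('pot',caps(t,(236,190,305,262),88))
```

```text
12.6 [623.9 113.1 405.6]
board [([515.7, -268.3, 76.0], 171, [398.4, 240.3])]
pot []
```

Call:
servo_tool(targets=[{"linear": [-0.108,0.381,0],"twist": [0,0,0],"grip": 0.08},{"linear": [-0.108,0.381,0],"twist": [0,0,0],"grip": 0.08},{"linear": [-0.108,0.381,0],"twist": [0,0,0],"grip": 0.08},{"linear": [-0.108,0.381,0],"twist": [0,0,0],"grip": 0.08},{"linear": [-0.108,0.381,0],"twist": [0,0,0],"grip": 0.08},{"linear": [-0.108,0.381,0],"twist": [0,0,0],"grip": 0.08},{"linear": [-0.108,0.381,0],"twist": [0,0,0],"grip": 0.08},{"linear": [-0.108,0.381,0],"twist": [0,0,0],"grip": 0.08},{"linear": [-0.108,0.381,0],"twist": [0,0,0],"grip": 0.08},{"linear": [-0.108,0.381,0.06],"twist": [0,0,0],"grip": 0.08},{"linear": [-0.108,0.381,0.12],"twist": [0,0,0],"grip": 0.08},{"linear": [-0.108,0.381,0.163],"twist": [0,0,0],"grip": 0.08},{"linear": [-0.108,0.381,0.163],"twist": [0,0,0],"grip": 0.08},{"linear": [-0.108,0.381,0.163],"twist": [0,0,0],"grip": 0.08},{"linear": [-0.108,0.381,0.163],"twist": [0,0,0],"grip": 0.04},{"linear": [-0.108,0.381,0.163],"twist": [0,0,0],"grip": 0.04},{"linear": [-0.108,0.381,0.163],"twist": [0,0,0],"grip": 0.04},{"linear": [-0.108,0.381,0.163],"twist": [0,0,0],"grip": 0.04}])

```text
clock: 14.9
position: [515.8, -268.1, 238.2]
tool_rot: [3.141, -0.001, 0.001]
contact_force: [-0.3, -0.5, 2.0]
finger_gap: 47.4
grip_force: 30.0
```

Call:
servo_tool(targets=[{"linear": [0,0,-0.06],"twist": [0,0,0],"grip": 0.04},{"linear": [0,0,-0.12],"twist": [0,0,0],"grip": 0.04},{"linear": [0,0,-0.165],"twist": [0,0,0],"grip": 0.04},{"linear": [0,-0.05,-0.165],"twist": [0,0,0],"grip": 0.04},{"linear": [0.01,-0.1,-0.165],"twist": [0,0,0],"grip": 0.04},{"linear": [0.02,-0.15,-0.165],"twist": [0,0,0],"grip": 0.04},{"linear": [0.03,-0.2,-0.165],"twist": [0,0,0],"grip": 0.04},{"linear": [0.04,-0.25,-0.165],"twist": [0,0,0],"grip": 0.04},{"linear": [0.048,-0.3,-0.165],"twist": [0,0,0],"grip": 0.04},{"linear": [0.048,-0.323,-0.165],"twist": [0,0,0],"grip": 0.04},{"linear": [0.048,-0.323,-0.165],"twist": [0,0,0],"grip": 0.04},{"linear": [0.048,-0.323,-0.165],"twist": [0,0,0],"grip": 0.04}])

```text
clock: 16.4
position: [563.8, 54.6, 402.6]
tool_rot: [3.141, -0.001, -0.001]
contact_force: [0.8, -0.4, -1.3]
finger_gap: 47.5
grip_force: 30.0
```

Call:
servo_tool(targets=[{"linear": [0,0,0.05],"twist": [0,0,0],"grip": 0.04},{"linear": [0,0,0.1],"twist": [0,0,0],"grip": 0.04},{"linear": [0,0,0.138],"twist": [0,0,0],"grip": 0.04},{"linear": [0,0,0.148],"twist": [0,0,0],"grip": 0.04},{"linear": [0,0,0.152],"twist": [0,0,0],"grip": 0.04},{"linear": [0,0,0.152],"twist": [0,0,0],"grip": 0.04},{"linear": [0,0,0.153],"twist": [0,0,0],"grip": 0.062},{"linear": [0,0,0.153],"twist": [0,0,0],"grip": 0.062},{"linear": [0,0,0.153],"twist": [0,0,0],"grip": 0.062},{"linear": [0,0,0.1],"twist": [0,0,0],"grip": 0.062},{"linear": [0,0,0.05],"twist": [0,0,0],"grip": 0.062},{"linear": [0,0,0.0],"twist": [0,0,0],"grip": 0.062},{"linear": [-0.1,0,0.0],"twist": [0,0,0],"grip": 0.062},{"linear": [-0.2,0,0.0],"twist": [0,0,0],"grip": 0.062},{"linear": [-0.2,-0.1,0.0],"twist": [0,0,0],"grip": 0.062},{"linear": [-0.2,-0.1,0.0],"twist": [0,0,0],"grip": 0.062},{"linear": [-0.2,-0.1,0.0],"twist": [0,0,0],"grip": 0.062}])

```text
clock: 18.52
position: [361.6, 157.5, 403.4]
tool_rot: [-3.141, -0.009, -0.003]
contact_force: [0.1, -0.8, -0.4]
finger_gap: 61.8
grip_force: 0.0
```

Run:
```python
from h import *
s=observe(); print(s['clock'],s['position'].round(1),s['tool_rot'],s['joints'].round(2))
t=cam('top'); print('pot',caps(t,(236,190,305,262),88))
hsv=cv2.cvtColor(t['frame'],cv2.COLOR_BGR2HSV)
m=(t['frame'].max(2)<60).astype(np.uint8); x0,y0=172,229
n,l,st,ce=cv2.connectedComponentsWithStats(m[y0:y0+24,x0:x0+24]); i=1+np.argmax(st[1:,4]); u=ce[i]+[x0,y0]
print('lidknob',u,st[i],plane(t,*u,140),plane(t,*u,146))
crop(t,130,150,220,165,3.6,'t2')
```

```text
18.525 [361.6 157.5 403.4] [-3.14050079e+00 -8.54846421e-03 -2.53915758e-03] [ 0.35 -0.53  1.99  0.    1.68  1.91]
pot [([623.7, 114.8, 88.0], 202, [266.6, 204.7]), ([565.3, 56.8, 88.0], 199, [286.7, 224.5]), ([497.0, 107.7, 88.0], 203, [269.4, 248.2])]
lidknob [183.47887324 241.30985915] [ 7  8 10  9 71] [517.85780544 344.93826318 140.        ] [517.57547683 343.67977413 146.        ]
```

View pics/t2.png

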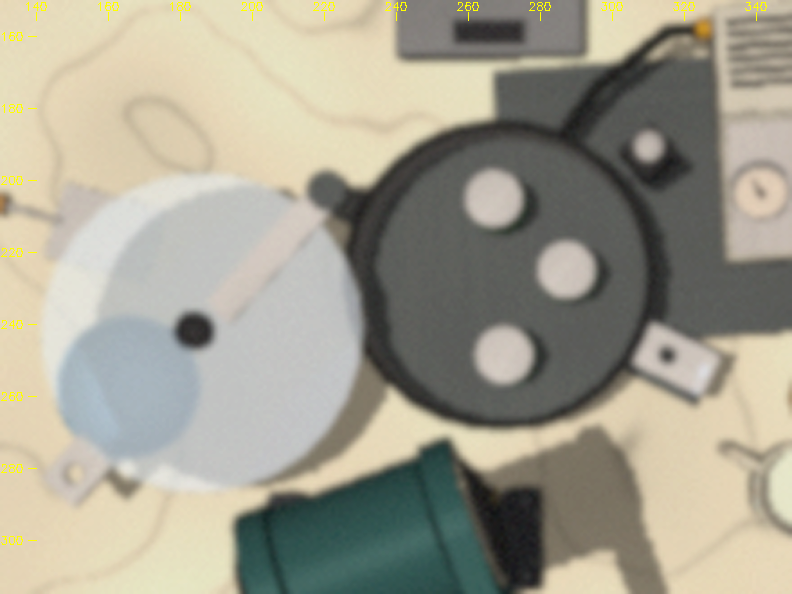

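All three jars stand in the pot at px (267,205), (287,225) and (269,248). Readings near the pot run about (+0.7,+1.9) mm against the TCP, so I'll correct for that. Now I'll grasp the lid knob at (517.3,341.8) and compute the arc numbers.

Call:
servo_tool(targets=[{"linear": [0.05,-0.06,0],"twist": [0,0,0],"grip": 0.062},{"linear": [0.1,-0.12,0],"twist": [0,0,0],"grip": 0.062},{"linear": [0.156,-0.184,0],"twist": [0,0,0],"grip": 0.062},{"linear": [0.156,-0.184,0],"twist": [0,0,0],"grip": 0.062},{"linear": [0.156,-0.184,0],"twist": [0,0,0],"grip": 0.062},{"linear": [0.156,-0.184,0],"twist": [0,0,0],"grip": 0.062},{"linear": [0.156,-0.184,0.05],"twist": [0,0,0],"grip": 0.062},{"linear": [0.156,-0.184,0.1],"twist": [0,0,0],"grip": 0.062},{"linear": [0.156,-0.184,0.1],"twist": [0,0,0],"grip": 0.062},{"linear": [0.156,-0.184,0.1],"twist": [0,0,0],"grip": 0.02},{"linear": [0.156,-0.184,0.1],"twist": [0,0,0],"grip": 0.02},{"linear": [0.156,-0.184,0.1],"twist": [0,0,0],"grip": 0.02},{"linear": [0.156,-0.184,0.1],"twist": [0,0,0],"grip": 0.02},{"linear": [0.156,-0.184,0.1],"twist": [0,0,0],"grip": 0.02}])

```text
clock: 20.32
position: [519.7, 339.4, 303.4]
tool_rot: [-3.141, -0.0, 0.0]
contact_force: [-4.5, 3.4, 3.5]
finger_gap: 28.6
grip_force: 30.0
```

Run:
```python
import numpy as np
t0=np.radians(137)
for f in np.arange(.1,1.9,.1): print(round(f,2),[round(.15*(np.cos(t0+f)-np.cos(t0)),4),round(-.15*(np.sin(t0+f)-np.sin(t0)),4)])
from rig import observe; s=observe(); print(s['position'],s['finger_gap'],s['joints'])
```

```text
0.1 [np.float64(-0.0097), np.float64(0.0115)]
0.2 [np.float64(-0.0181), np.float64(0.0238)]
0.3 [np.float64(-0.0253), np.float64(0.037)]
0.4 [np.float64(-0.0312), np.float64(0.0508)]
0.5 [np.float64(-0.0356), np.float64(0.0651)]
0.6 [np.float64(-0.0386), np.float64(0.0798)]
0.7 [np.float64(-0.0401), np.float64(0.0947)]
0.8 [np.float64(-0.0401), np.float64(0.1097)]
0.9 [np.float64(-0.0386), np.float64(0.1246)]
1.0 [np.float64(-0.0357), np.float64(0.1393)]
1.1 [np.float64(-0.0312), np.float64(0.1537)]
1.2 [np.float64(-0.0254), np.float64(0.1675)]
1.3 [np.float64(-0.0182), np.float64(0.1806)]
1.4 [np.float64(-0.0098), np.float64(0.193)]
1.5 [np.float64(-0.0001), np.float64(0.2045)]
1.6 [np.float64(0.0107), np.float64(0.2149)]
1.7 [np.float64(0.0224), np.float64(0.2243)]
1.8 [np.float64(0.035), np.float64(0.2324)]
[519.6871126  339.37414166 303.35851451] 28.57483079079195 [5.37262946e-01 4.37973467e-02 1.68376121e+00 7.99438481e-04
 1.41365498e+00 2.10785392e+00]
```

Call:
servo_tool(targets=[{"linear": [-0.002,-0.002,0],"twist": [0,0,0],"grip": 0.02},{"linear": [-0.0117,0.0095,0],"twist": [0,0,-0.1],"grip": 0.02},{"linear": [-0.0201,0.0218,0],"twist": [0,0,-0.2],"grip": 0.02},{"linear": [-0.0273,0.035,0],"twist": [0,0,-0.3],"grip": 0.02},{"linear": [-0.0332,0.0488,0],"twist": [0,0,-0.4],"grip": 0.02},{"linear": [-0.0376,0.0631,0],"twist": [0,0,-0.5],"grip": 0.02},{"linear": [-0.0406,0.0778,0],"twist": [0,0,-0.6],"grip": 0.02},{"linear": [-0.0421,0.0927,0],"twist": [0,0,-0.7],"grip": 0.02},{"linear": [-0.0421,0.1077,0],"twist": [0,0,-0.8],"grip": 0.02},{"linear": [-0.0406,0.1226,0],"twist": [0,0,-0.9],"grip": 0.02},{"linear": [-0.0377,0.1373,0],"twist": [0,0,-1.0],"grip": 0.02},{"linear": [-0.0332,0.1517,0],"twist": [0,0,-1.1],"grip": 0.02},{"linear": [-0.0274,0.1655,0],"twist": [0,0,-1.2],"grip": 0.02},{"linear": [-0.0202,0.1786,0],"twist": [0,0,-1.3],"grip": 0.02},{"linear": [-0.0118,0.191,0],"twist": [0,0,-1.4],"grip": 0.02},{"linear": [-0.0021,0.2025,0],"twist": [0,0,-1.5],"grip": 0.02},{"linear": [0.0087,0.2129,0],"twist": [0,0,-1.6],"grip": 0.02},{"linear": [0.0204,0.2223,0],"twist": [0,0,-1.7],"grip": 0.02},{"linear": [0.033,0.2304,0],"twist": [0,0,-1.8],"grip": 0.02},{"linear": [0.033,0.2304,0],"twist": [0,0,-1.8],"grip": 0.02}])

```text
clock: 22.82
position: [554.5, 111.3, 304.2]
tool_rot: [1.949, 2.464, 0.019]
contact_force: [22.3, 41.7, -3.9]
finger_gap: 28.9
grip_force: 30.0
```

Call:
servo_tool(targets=[{"linear": [0.0022,0.002,0],"twist": [0,0,0],"grip": 0.02},{"linear": [0.0022,0.002,0],"twist": [0,0,0],"grip": 0.02},{"linear": [0.0022,0.002,0],"twist": [0,0,0],"grip": 0.02}])

```text
clock: 23.2
position: [554.9, 112.6, 304.1]
tool_rot: [1.951, 2.461, 0.009]
contact_force: [8.9, 18.4, 2.6]
finger_gap: 28.9
grip_force: 30.0
```

Call:
servo_tool(targets=[{"linear": [0.0015,0.0013,0],"twist": [0,0,0],"grip": 0.02},{"linear": [-0.0005,0.0033,0],"twist": [0,0,-0.02],"grip": 0.02},{"linear": [-0.0025,0.0054,0],"twist": [0,0,-0.04],"grip": 0.02},{"linear": [-0.0042,0.0074,0],"twist": [0,0,-0.056],"grip": 0.02},{"linear": [-0.0042,0.0074,0],"twist": [0,0,-0.056],"grip": 0.02},{"linear": [-0.0042,0.0074,0],"twist": [0,0,-0.056],"grip": 0.02}])

```text
clock: 23.95
position: [561.1, 110.1, 303.7]
tool_rot: [-1.879, -2.511, 0.001]
contact_force: [-30.3, 13.7, 19.3]
finger_gap: 28.9
grip_force: 30.0
```

Call:
servo_tool(targets=[{"linear": [0.0017,-0.0018,0],"twist": [0,0,0],"grip": 0.02},{"linear": [0.0017,-0.0018,0],"twist": [0,0,0],"grip": 0.02},{"linear": [0.0017,-0.0018,0],"twist": [0,0,0],"grip": 0.045},{"linear": [0.0017,-0.0018,0],"twist": [0,0,0],"grip": 0.045},{"linear": [0.0017,-0.0018,0],"twist": [0,0,0],"grip": 0.045}])

```text
clock: 24.58
position: [560.3, 109.9, 302.6]
tool_rot: [1.884, 2.514, -0.0]
contact_force: [0.1, -0.2, 0.0]
finger_gap: 45.0
grip_force: 0.0
```

Call:
servo_tool(targets=[{"linear": [0,0,-0.05],"twist": [0,0,0],"grip": 0.045},{"linear": [0,0,-0.1],"twist": [0,0,0.18],"grip": 0.045},{"linear": [0,0,-0.1],"twist": [0,0,0.36],"grip": 0.045},{"linear": [0,0,-0.1],"twist": [0,0,0.54],"grip": 0.045},{"linear": [0,0,-0.1],"twist": [0,0,0.72],"grip": 0.045},{"linear": [0,0,-0.1],"twist": [0,0,0.9],"grip": 0.045},{"linear": [0,0,-0.1],"twist": [0,0,1.08],"grip": 0.045},{"linear": [0,0,-0.1],"twist": [0,0,1.26],"grip": 0.045},{"linear": [0,0,-0.1],"twist": [0,0,1.44],"grip": 0.045},{"linear": [0,0,-0.1],"twist": [0,0,1.62],"grip": 0.045},{"linear": [0,0,-0.1],"twist": [0,0,1.8],"grip": 0.045},{"linear": [0,0,-0.1],"twist": [0,0,1.856],"grip": 0.045},{"linear": [0,0,-0.1],"twist": [0,0,1.856],"grip": 0.045},{"linear": [0,0,-0.1],"twist": [0,0,1.856],"grip": 0.045}])

```text
clock: 26.32
position: [560.3, 109.9, 402.7]
tool_rot: [3.142, 0.002, -0.0]
contact_force: [-0.2, -0.1, 0.5]
finger_gap: 45.0
grip_force: 0.0
```

Run:
```python
from h import *
s=observe(); print(s['clock'],s['position'].round(1),s['tool_rot'].round(3),s['contact_force'].round(1))
t=cam('top'); sd=cam('side')
a=cv2.resize(t['frame'][165:275,255:335],None,fx=5,fy=5,interpolation=2); b=cv2.resize(sd['frame'][190:300,270:350+0],None,fx=5,fy=5,interpolation=2)
b=cv2.resize(sd['frame'][200:310,300:380],None,fx=5,fy=5,interpolation=2)
cv2.imwrite('pics/p3.png',cv2.convertScaleAbs(np.hstack([a,b]),alpha=1.5))
```

```text
26.325 [560.3 109.9 402.7] [ 3.142e+00  2.000e-03 -0.000e+00] [-0.2 -0.1  0.5]
```

View pics/p3.png

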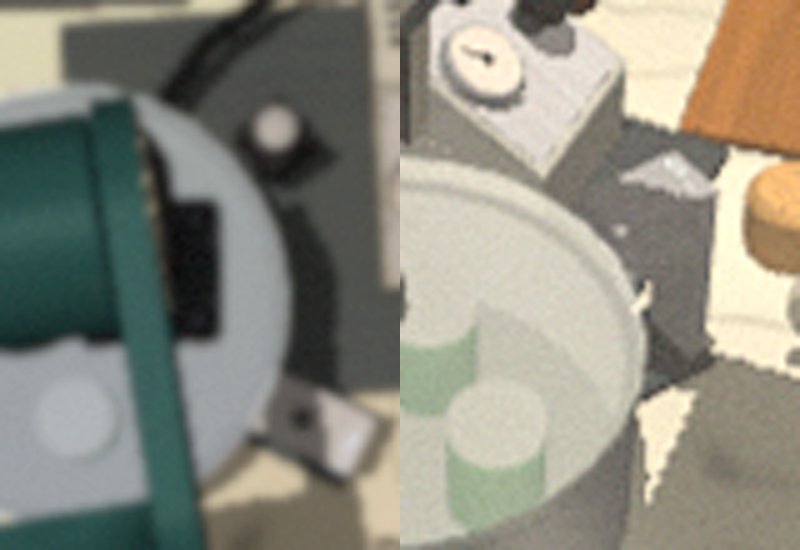

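The top crop shows the lid shut over the jars, with the lug in the fork and the pin in the keeper. Now I'll grasp the pin.

Call:
servo_tool(targets=[{"linear": [0.04,0.05,0],"twist": [0,0,0],"grip": 0.045},{"linear": [0.08,0.1,0],"twist": [0,0,0],"grip": 0.045},{"linear": [0.095,0.123,0],"twist": [0,0,0],"grip": 0.045},{"linear": [0.095,0.123,0],"twist": [0,0,0],"grip": 0.045},{"linear": [0.095,0.123,0],"twist": [0,0,0],"grip": 0.045},{"linear": [0.095,0.123,0],"twist": [0,0,0],"grip": 0.045},{"linear": [0.095,0.123,0.04],"twist": [0,0,0],"grip": 0.045},{"linear": [0.095,0.123,0.08],"twist": [0,0,0],"grip": 0.045},{"linear": [0.095,0.123,0.105],"twist": [0,0,0],"grip": 0.045},{"linear": [0.095,0.123,0.105],"twist": [0,0,0],"grip": 0.045},{"linear": [0.095,0.123,0.105],"twist": [0,0,0],"grip": 0.045}])

```text
clock: 27.8
position: [655.0, -12.4, 298.3]
tool_rot: [-3.142, -0.001, -0.001]
contact_force: [0.2, -0.5, 0.8]
finger_gap: 45.1
grip_force: 0.0
```

Call:
servo_tool(targets=[{"linear": [0,0,0],"twist": [0,0,0],"grip": 0.01},{"linear": [0,0,0],"twist": [0,0,0],"grip": 0.01},{"linear": [0,0,0],"twist": [0,0,0],"grip": 0.01},{"linear": [0,0,0],"twist": [0,0,0],"grip": 0.01},{"linear": [0,0,0],"twist": [0,0,0],"grip": 0.01}])

```text
clock: 28.42
position: [655.2, -13.0, 298.0]
tool_rot: [-3.142, 0.0, -0.0]
contact_force: [-0.7, 0.3, 3.9]
finger_gap: 23.7
grip_force: 30.0
```

Call:
servo_tool(targets=[{"linear": [0,0,-0.02],"twist": [0,0,0],"grip": 0.01},{"linear": [0,0,-0.05],"twist": [0,0,0],"grip": 0.01},{"linear": [0,0,-0.085],"twist": [0,0,0],"grip": 0.01},{"linear": [0,0,-0.085],"twist": [0,0,0],"grip": 0.01},{"linear": [-0.05,0.004,-0.085],"twist": [0,0,0],"grip": 0.01},{"linear": [-0.1,0.008,-0.085],"twist": [0,0,0],"grip": 0.01},{"linear": [-0.15,0.012,-0.085],"twist": [0,0,0],"grip": 0.01},{"linear": [-0.162,0.012,-0.085],"twist": [0,0,0],"grip": 0.01},{"linear": [-0.162,0.012,-0.085],"twist": [0,0,0],"grip": 0.01},{"linear": [-0.162,0.012,-0.085],"twist": [0,0,0],"grip": 0.01},{"linear": [-0.162,0.012,-0.085],"twist": [0,0,0],"grip": 0.01}])

```text
clock: 29.8
position: [494.0, -25.0, 382.4]
tool_rot: [-3.142, 0.0, 0.001]
contact_force: [-0.1, 0.3, -0.6]
finger_gap: 23.4
grip_force: 30.0
```

Run:
```python
from h import *
s=observe(); print(s['clock'],s['position'].round(1),s['tool_rot'].round(3),s['contact_force'].round(1))
t=cam('top'); sd=cam('side'); p=s['position']
print([proj(sd,[p[0],p[1],z]).round(1).tolist() for z in (p[2]-242,p[2]-154,122)],proj(t,[p[0],p[1],122]).round(1))
a=cv2.resize(t['frame'][205:285,275:355],None,fx=5,fy=5,interpolation=2); b=cv2.resize(sd['frame'][190:270,310:390],None,fx=5,fy=5,interpolation=2)
cv2.imwrite('pics/p4.png',cv2.convertScaleAbs(np.hstack([a,b]),alpha=1.8))
```

```text
29.8 [494.  -25.  382.4] [-3.142e+00  0.000e+00  1.000e-03] [-0.1  0.3 -0.6]
[[347.0, 233.8], [348.8, 205.6], [346.7, 239.4]] [315.4 248.3]
```

View pics/p4.png

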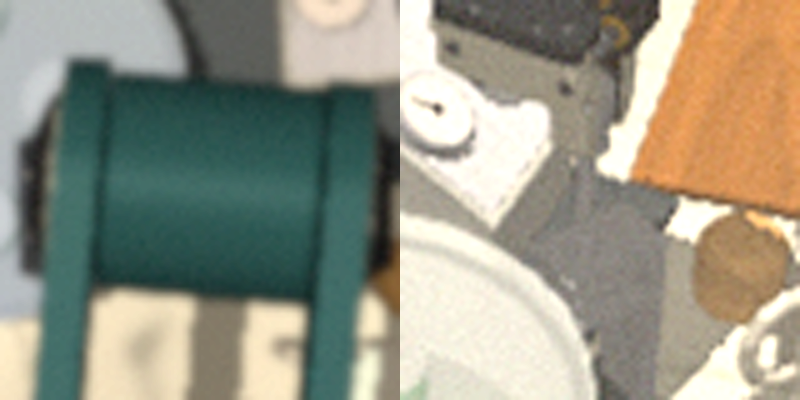

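The arm hides the hole from above and the side view is dim, so I'll insert by feel and watch the force.

Call:
servo_tool(targets=[{"linear": [-0.001,0,0.01],"twist": [0,0,0],"grip": 0.01},{"linear": [-0.001,0,0.015],"twist": [0,0,0],"grip": 0.01},{"linear": [-0.001,0,0.018],"twist": [0,0,0],"grip": 0.01},{"linear": [-0.001,0,0.021],"twist": [0,0,0],"grip": 0.01},{"linear": [-0.001,0,0.024],"twist": [0,0,0],"grip": 0.01},{"linear": [-0.001,0,0.024],"twist": [0,0,0],"grip": 0.01}])

```text
clock: 30.65
position: [492.2, -25.0, 358.6]
tool_rot: [-3.142, 0.0, 0.0]
contact_force: [0.0, 0.4, -1.0]
finger_gap: 23.8
grip_force: 30.0
```

Call:
servo_tool(targets=[{"linear": [0.0005,0,0.005],"twist": [0,0,0],"grip": 0.01},{"linear": [0.0005,0,0.01],"twist": [0,0,0],"grip": 0.01},{"linear": [0.0005,0,0.015],"twist": [0,0,0],"grip": 0.01},{"linear": [0.0005,0,0.02],"twist": [0,0,0],"grip": 0.01},{"linear": [0.0005,0,0.02],"twist": [0,0,0],"grip": 0.01}])

```text
clock: 31.28
position: [492.7, -25.0, 338.2]
tool_rot: [-3.141, 0.0, 0.001]
contact_force: [-0.3, 0.2, -0.7]
finger_gap: 23.1
grip_force: 30.0
```

Call:
servo_tool(targets=[{"linear": [0,0,0.006],"twist": [0,0,0],"grip": 0.01},{"linear": [0,0,0.012],"twist": [0,0,0],"grip": 0.01},{"linear": [0,0,0.017],"twist": [0,0,0],"grip": 0.01},{"linear": [0,0,0.02],"twist": [0,0,0],"grip": 0.01},{"linear": [0,0,0.0225],"twist": [0,0,0],"grip": 0.01},{"linear": [0,0,0.0225],"twist": [0,0,0],"grip": 0.01}])

```text
clock: 32.02
position: [492.7, -25.0, 316.3]
tool_rot: [-3.142, 0.0, -0.0]
contact_force: [-0.7, 0.5, -1.8]
finger_gap: 23.4
grip_force: 30.0
```

Call:
servo_tool(targets=[{"linear": [0,0,0.001],"twist": [0,0,0],"grip": 0.01},{"linear": [0,0,0.002],"twist": [0,0,0],"grip": 0.01},{"linear": [0,0,0.003],"twist": [0,0,0],"grip": 0.01},{"linear": [0,0,0.003],"twist": [0,0,0],"grip": 0.01}])

```text
clock: 32.52
position: [492.7, -25.0, 315.9]
tool_rot: [3.141, -0.0, 0.003]
contact_force: [-12.2, 1.9, 23.6]
finger_gap: 23.7
grip_force: 30.0
```

The pin is seated (24 N, TCP z 315.9 as predicted). I'll release, rise, and get the twist for the tilted knob approach.

Call:
servo_tool(targets=[{"linear": [0,0,-0.003],"twist": [0,0,0],"grip": 0.045},{"linear": [0,0,-0.003],"twist": [0,0,0],"grip": 0.045},{"linear": [0,0,-0.003],"twist": [0,0,0],"grip": 0.045},{"linear": [0,0,-0.04],"twist": [0,0,0],"grip": 0.045},{"linear": [0,0,-0.093],"twist": [0,0,0],"grip": 0.045},{"linear": [0,0.05,-0.093],"twist": [0,0,0],"grip": 0.045},{"linear": [0,0.1,-0.093],"twist": [0,0,0],"grip": 0.045},{"linear": [0.007,0.138,-0.093],"twist": [0,0,0],"grip": 0.045},{"linear": [0.007,0.138,-0.093],"twist": [0,0,0],"grip": 0.045},{"linear": [0.007,0.138,-0.093],"twist": [0,0,0],"grip": 0.045}])

```text
clock: 33.78
position: [499.7, -162.7, 405.9]
tool_rot: [-3.141, 0.001, 0.001]
contact_force: [-0.6, -0.9, -0.6]
finger_gap: 44.5
grip_force: 0.0
```

Run:
```python
from h import *
s=observe(); print(s['position'].round(1),s['joints'].round(2))
print((R.from_rotvec([0,0,-1.634])*R.from_rotvec([-.5236,0,0])).as_rotvec().round(3))
sd=cam('side'); crop(sd,270,170,120,90,6,'s5')
```

```text
[ 499.7 -162.7  405.9] [-0.36 -0.21  1.76  0.    1.6   1.21]
[-0.401  0.427 -1.593]
```

View pics/s5.png

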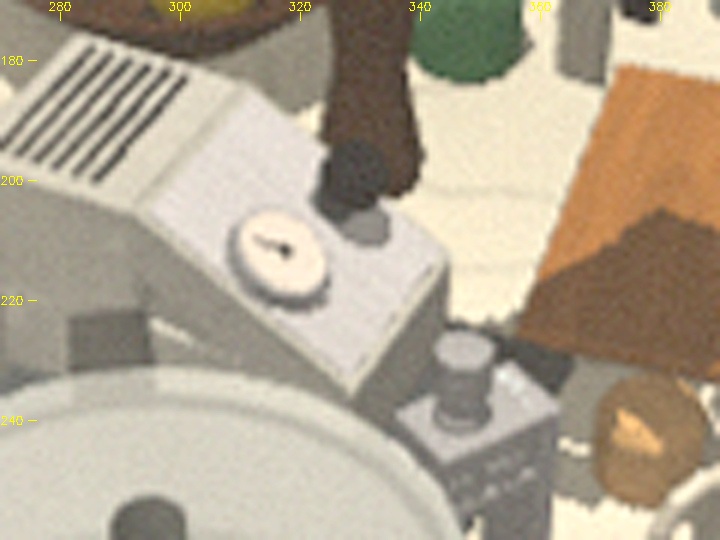

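The picture shows the pin's head seated on the fork at px (347,238) and the knob head at (329,199). I'll tilt the tool and approach along the knob axis.

Call:
servo_tool(targets=[{"linear": [0,0,0],"twist": [-0.04,0.043,-0.16],"grip": 0.045},{"linear": [0,0,0],"twist": [-0.08,0.085,-0.319],"grip": 0.045},{"linear": [0,0,0],"twist": [-0.12,0.128,-0.478],"grip": 0.045},{"linear": [0,0,0],"twist": [-0.16,0.171,-0.637],"grip": 0.045},{"linear": [0,0,0],"twist": [-0.2,0.213,-0.797],"grip": 0.045},{"linear": [0,0,0],"twist": [-0.241,0.256,-0.956],"grip": 0.045},{"linear": [0,0,0],"twist": [-0.281,0.299,-1.115],"grip": 0.045},{"linear": [0,0,0],"twist": [-0.321,0.342,-1.274],"grip": 0.045},{"linear": [0,0,0],"twist": [-0.361,0.384,-1.434],"grip": 0.045},{"linear": [0,0,0],"twist": [-0.401,0.427,-1.593],"grip": 0.045},{"linear": [0,0,0.05],"twist": [-0.401,0.427,-1.593],"grip": 0.045},{"linear": [0,0,0.093],"twist": [-0.401,0.427,-1.593],"grip": 0.045},{"linear": [0,0,0.093],"twist": [-0.401,0.427,-1.593],"grip": 0.045},{"linear": [0,0,0.093],"twist": [-0.401,0.427,-1.593],"grip": 0.045}])

```text
clock: 35.58
position: [500.1, -162.6, 315.4]
tool_rot: [1.868, 1.992, 0.535]
contact_force: [-0.3, 0.5, 1.4]
finger_gap: 45.2
grip_force: 0.0
```

Run:
```python
from h import *
s=observe(); p=s['position']; M=R.from_rotvec(s['tool_rot']).as_matrix(); print(p.round(1),M.round(3))
k=np.array([616.8,-155.7,108.9]); print('grasp->knob in tool',(M.T@(k-(p+167*M[:,2]))).round(1))
```

```text
[ 500.1 -162.6  315.4] [[-0.064  0.863  0.501]
 [ 0.998  0.056  0.031]
 [-0.001  0.502 -0.865]]
grasp->knob in tool [-0.4 -2.5 70.3]
```

Call:
servo_tool(targets=[{"linear": [0,-0.002,0.03],"twist": [0,0,0],"grip": 0.045},{"linear": [0,-0.002,0.05],"twist": [0,0,0],"grip": 0.045},{"linear": [0,-0.002,0.06],"twist": [0,0,0],"grip": 0.045},{"linear": [0,-0.002,0.065],"twist": [0,0,0],"grip": 0.045},{"linear": [0,-0.002,0.065],"twist": [0,0,0],"grip": 0.045},{"linear": [0,-0.002,0.065],"twist": [0,0,0],"grip": 0.02},{"linear": [0,-0.002,0.065],"twist": [0,0,0],"grip": 0.02},{"linear": [0,-0.002,0.065],"twist": [0,0,0],"grip": 0.02},{"linear": [0,-0.002,0.065],"twist": [0,0,0],"grip": 0.02}])

```text
clock: 36.7
position: [531.0, -161.1, 257.4]
tool_rot: [1.869, 1.99, 0.536]
contact_force: [10.9, 1.0, 0.3]
finger_gap: 30.9
grip_force: 30.0
```

Call:
servo_tool(targets=[{"linear": [0,0.001,-0.003],"twist": [0,0,0],"grip": 0.02},{"linear": [0,0.001,-0.006],"twist": [0,0,0],"grip": 0.02},{"linear": [0,0.001,-0.009],"twist": [0,0,0],"grip": 0.02},{"linear": [0,0.001,-0.012],"twist": [0,0,0],"grip": 0.02},{"linear": [0,0.001,-0.0145],"twist": [0,0,0],"grip": 0.02},{"linear": [0,0.001,-0.0155],"twist": [0,0,0],"grip": 0.02},{"linear": [0,0.001,-0.0155],"twist": [0,0,0],"grip": 0.02},{"linear": [0,0.001,-0.0155],"twist": [0,0,0],"grip": 0.02}])

```text
clock: 37.7
position: [524.0, -161.5, 269.7]
tool_rot: [1.87, 1.991, 0.536]
contact_force: [24.7, -2.1, -11.2]
finger_gap: 30.7
grip_force: 30.0
```

Run:
```python
from h import *
s=observe(); M=R.from_rotvec(s['tool_rot']).as_matrix(); print(s['position'].round(1),(M.T@s['contact_force']).round(1), (M.T@(s['position']-[531,-161.1,257.4])).round(1),s['finger_gap'])
crop(cam('side'),270,170,120,90,6,'s6')
```

```text
[ 524.  -161.5  269.7] [-3.6 15.6 22. ] [  0.1   0.1 -14.1] 30.731173540527664
```

View pics/s6.png

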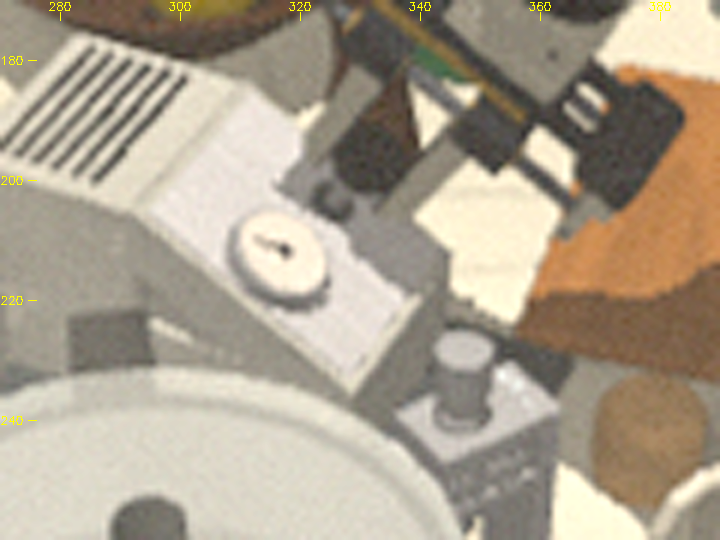

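The knob moved out 14.1 mm and hit its stop; the picture shows it standing out of the panel at px (331,195). Hold for 4 s.

Call:
servo_tool(targets=[{"linear": [0,0,0.001],"twist": [0,0,0],"grip": 0.02},{"linear": [0,0,0.001],"twist": [0,0,0],"grip": 0.02},{"linear": [0,0,0.001],"twist": [0,0,0],"grip": 0.02},{"linear": [0,0,0.001],"twist": [0,0,0],"grip": 0.02},{"linear": [0,0,0.001],"twist": [0,0,0],"grip": 0.02},{"linear": [0,0,0.001],"twist": [0,0,0],"grip": 0.02},{"linear": [0,0,0.001],"twist": [0,0,0],"grip": 0.02},{"linear": [0,0,0.001],"twist": [0,0,0],"grip": 0.02},{"linear": [0,0,0.001],"twist": [0,0,0],"grip": 0.02},{"linear": [0,0,0.001],"twist": [0,0,0],"grip": 0.02},{"linear": [0,0,0.001],"twist": [0,0,0],"grip": 0.02},{"linear": [0,0,0.001],"twist": [0,0,0],"grip": 0.02},{"linear": [0,0,0.001],"twist": [0,0,0],"grip": 0.02},{"linear": [0,0,0.001],"twist": [0,0,0],"grip": 0.02},{"linear": [0,0,0.001],"twist": [0,0,0],"grip": 0.02},{"linear": [0,0,0.001],"twist": [0,0,0],"grip": 0.02},{"linear": [0,0,0.001],"twist": [0,0,0],"grip": 0.02},{"linear": [0,0,0.001],"twist": [0,0,0],"grip": 0.02}])

```text
clock: 40.0
position: [524.3, -161.5, 269.6]
tool_rot: [1.87, 1.991, 0.535]
contact_force: [10.1, 0.4, 0.5]
finger_gap: 31.2
grip_force: 30.0
```

Call:
servo_tool(targets=[{"linear": [0,0,0],"twist": [0,0,0],"grip": 0.02},{"linear": [0,0,0],"twist": [0,0,0],"grip": 0.02},{"linear": [0,0,0],"twist": [0,0,0],"grip": 0.02},{"linear": [0,0,0],"twist": [0,0,0],"grip": 0.02},{"linear": [0,0,0],"twist": [0,0,0],"grip": 0.02},{"linear": [0,0,0],"twist": [0,0,0],"grip": 0.02},{"linear": [0,0,0],"twist": [0,0,0],"grip": 0.02},{"linear": [0,0,0],"twist": [0,0,0],"grip": 0.02},{"linear": [0,0,0],"twist": [0,0,0],"grip": 0.02},{"linear": [0,0,0],"twist": [0,0,0],"grip": 0.02},{"linear": [0,0,0],"twist": [0,0,0],"grip": 0.02},{"linear": [0,0,0],"twist": [0,0,0],"grip": 0.02},{"linear": [0,0,0],"twist": [0,0,0],"grip": 0.02},{"linear": [0,0,0],"twist": [0,0,0],"grip": 0.02},{"linear": [0,0,0],"twist": [0,0,0],"grip": 0.02}])

```text
clock: 41.88
position: [524.3, -161.5, 269.6]
tool_rot: [1.87, 1.991, 0.535]
contact_force: [10.5, -1.0, 0.4]
finger_gap: 31.2
grip_force: 30.0
```

Call:
servo_tool(targets=[{"linear": [0,0,0.003],"twist": [0,0,0],"grip": 0.02},{"linear": [0,0,0.006],"twist": [0,0,0],"grip": 0.02},{"linear": [0,0,0.009],"twist": [0,0,0],"grip": 0.02},{"linear": [0,0,0.012],"twist": [0,0,0],"grip": 0.02},{"linear": [0,0,0.0145],"twist": [0,0,0],"grip": 0.02},{"linear": [0,0,0.0165],"twist": [0,0,0],"grip": 0.02},{"linear": [0,0,0.0165],"twist": [0,0,0],"grip": 0.02},{"linear": [0,0,0.0165],"twist": [0,0,0],"grip": 0.02}])

```text
clock: 42.88
position: [532.2, -161.2, 256.7]
tool_rot: [1.869, 1.992, 0.535]
contact_force: [-18.6, 2.6, 23.6]
finger_gap: 30.9
grip_force: 30.0
```

Run:
```python
from h import *
s=observe(); M=R.from_rotvec(s['tool_rot']).as_matrix(); print(s['clock'],s['position'].round(1),(M.T@s['contact_force']).round(1), (M.T@(s['position']-[531,-161.1,257.4])).round(1),s['finger_gap'])
```

```text
42.875 [ 532.2 -161.2  256.7] [  3.8  -4.  -29.7] [-0.1  0.7  1.2] 30.896179645803258
```

Call:
servo_tool(targets=[{"linear": [0,0,-0.001],"twist": [0,0,0],"grip": 0.05},{"linear": [0,0,-0.001],"twist": [0,0,0],"grip": 0.05},{"linear": [0,0,-0.001],"twist": [0,0,0],"grip": 0.05},{"linear": [0,0,-0.04],"twist": [0,0,0],"grip": 0.05},{"linear": [0,0,-0.08],"twist": [0,0,0],"grip": 0.05},{"linear": [0,0.04,-0.149],"twist": [0.04,-0.043,0.16],"grip": 0.05},{"linear": [0,0.04,-0.149],"twist": [0.08,-0.085,0.319],"grip": 0.05},{"linear": [0,0.04,-0.149],"twist": [0.12,-0.128,0.478],"grip": 0.05},{"linear": [0,0.04,-0.149],"twist": [0.16,-0.171,0.637],"grip": 0.05},{"linear": [0,0.04,-0.149],"twist": [0.2,-0.213,0.797],"grip": 0.05},{"linear": [0,0.04,-0.149],"twist": [0.241,-0.256,0.956],"grip": 0.05},{"linear": [0,0.04,-0.149],"twist": [0.281,-0.299,1.115],"grip": 0.05},{"linear": [0,0.04,-0.149],"twist": [0.321,-0.342,1.274],"grip": 0.05},{"linear": [0.04,0.04,-0.149],"twist": [0.361,-0.384,1.434],"grip": 0.05},{"linear": [0.09,0.044,-0.147],"twist": [0.401,-0.427,1.593],"grip": 0.05},{"linear": [0.138,0.048,-0.144],"twist": [0.401,-0.427,1.593],"grip": 0.05},{"linear": [0.138,0.048,-0.144],"twist": [0.401,-0.427,1.593],"grip": 0.05},{"linear": [0.138,0.048,-0.144],"twist": [0.401,-0.427,1.593],"grip": 0.05},{"linear": [0.138,0.048,-0.144],"twist": [0.401,-0.427,1.593],"grip": 0.05}])

```text
clock: 45.25
position: [493.2, -26.0, 403.3]
tool_rot: [3.141, -0.002, -0.0]
contact_force: [0.7, -0.9, 0.0]
finger_gap: 50.0
grip_force: 0.0
```

Run:
```python
from h import *
s=observe(); print(s['clock'],s['position'].round(1),R.from_rotvec(s['tool_rot']).as_matrix().round(3).tolist(),s['finger_gap'])
crop(cam('side'),270,170,120,90,6,'s7')
```

```text
45.25 [493.2 -26.  403.3] [[1.0, -0.001, -0.0], [-0.001, -1.0, -0.0], [-0.0, 0.0, -1.0]] 49.96471655080447
```

View pics/s7.png

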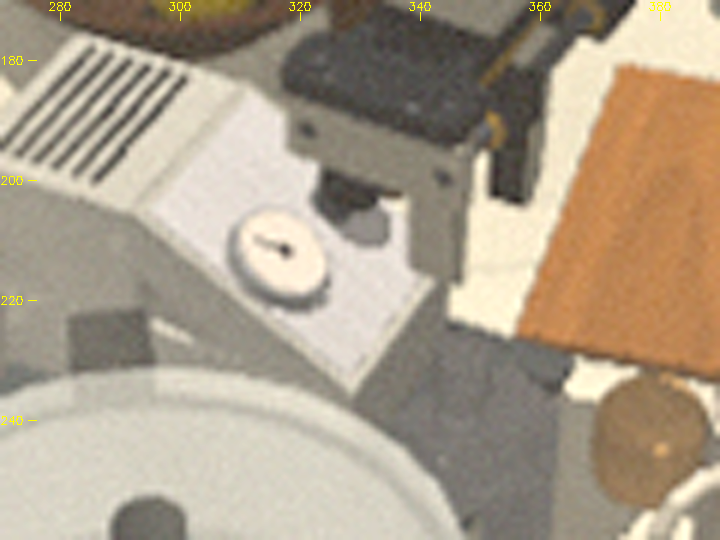

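The knob is back in as at first (px 329,200). The fork lies in the arm's shadow, so the pin doesn't show there. I'll grip the pin; the finger gap will confirm it.

Call:
servo_tool(targets=[{"linear": [0,-0.001,0.03],"twist": [0,0,0],"grip": 0.05},{"linear": [0,-0.001,0.06],"twist": [0,0,0],"grip": 0.05},{"linear": [0,-0.001,0.087],"twist": [0,0,0],"grip": 0.05},{"linear": [0,-0.001,0.087],"twist": [0,0,0],"grip": 0.05},{"linear": [0,-0.001,0.087],"twist": [0,0,0],"grip": 0.05},{"linear": [0,-0.001,0.087],"twist": [0,0,0],"grip": 0.01},{"linear": [0,-0.001,0.087],"twist": [0,0,0],"grip": 0.01},{"linear": [0,-0.001,0.087],"twist": [0,0,0],"grip": 0.01},{"linear": [0,-0.001,0.087],"twist": [0,0,0],"grip": 0.01},{"linear": [0,-0.001,0.087],"twist": [0,0,0],"grip": 0.01}])

```text
clock: 46.55
position: [493.2, -24.1, 316.7]
tool_rot: [3.141, -0.0, 0.001]
contact_force: [-1.4, -1.3, 4.3]
finger_gap: 23.2
grip_force: 30.0
```

Call:
servo_tool(targets=[{"linear": [0,0,-0.01],"twist": [0,0,0],"grip": 0.01},{"linear": [0,0,-0.04],"twist": [0,0,0],"grip": 0.01},{"linear": [0,0,-0.072],"twist": [0,0,0],"grip": 0.01},{"linear": [0,0,-0.072],"twist": [0,0,0],"grip": 0.01},{"linear": [0,0,-0.072],"twist": [0,0,0],"grip": 0.01}])

```text
clock: 47.18
position: [493.1, -24.1, 387.8]
tool_rot: [-3.141, 0.0, 0.001]
contact_force: [0.4, -0.4, -1.2]
finger_gap: 23.5
grip_force: 30.0
```

Call:
servo_tool(targets=[{"linear": [0.05,-0.004,0],"twist": [0,0,0],"grip": 0.01},{"linear": [0.1,-0.008,0],"twist": [0,0,0],"grip": 0.01},{"linear": [0.15,-0.011,0],"twist": [0,0,0],"grip": 0.01},{"linear": [0.1625,-0.011,0],"twist": [0,0,0],"grip": 0.01},{"linear": [0.1625,-0.011,0],"twist": [0,0,0],"grip": 0.01},{"linear": [0.1625,-0.011,0.02],"twist": [0,0,0],"grip": 0.01},{"linear": [0.1625,-0.011,0.035],"twist": [0,0,0],"grip": 0.01},{"linear": [0.1625,-0.011,0.04],"twist": [0,0,0],"grip": 0.01},{"linear": [0.1625,-0.011,0.044],"twist": [0,0,0],"grip": 0.01},{"linear": [0.1625,-0.011,0.048],"twist": [0,0,0],"grip": 0.01},{"linear": [0.1625,-0.011,0.048],"twist": [0,0,0],"grip": 0.01}])

```text
clock: 48.55
position: [655.6, -13.2, 340.3]
tool_rot: [-3.142, 0.0, 0.0]
contact_force: [-0.3, -0.2, -0.7]
finger_gap: 23.5
grip_force: 30.0
```

Call:
servo_tool(targets=[{"linear": [0,0,0.01],"twist": [0,0,0],"grip": 0.01},{"linear": [0,0,0.02],"twist": [0,0,0],"grip": 0.01},{"linear": [0,0,0.03],"twist": [0,0,0],"grip": 0.01},{"linear": [0,0,0.037],"twist": [0,0,0],"grip": 0.01},{"linear": [0,0,0.041],"twist": [0,0,0],"grip": 0.01},{"linear": [0,0,0.0435],"twist": [0,0,0],"grip": 0.01},{"linear": [0,0,0.045],"twist": [0,0,0],"grip": 0.01},{"linear": [0,0,0.045],"twist": [0,0,0],"grip": 0.01}])

```text
clock: 49.55
position: [655.5, -13.1, 298.6]
tool_rot: [3.141, -0.0, 0.003]
contact_force: [-13.5, 1.1, 23.8]
finger_gap: 23.5
grip_force: 30.0
```

Call:
servo_tool(targets=[{"linear": [0,0,-0.002],"twist": [0,0,0],"grip": 0.045},{"linear": [0,0,-0.002],"twist": [0,0,0],"grip": 0.045},{"linear": [0,0,-0.002],"twist": [0,0,0],"grip": 0.045},{"linear": [0,0,-0.05],"twist": [0,0,0],"grip": 0.045},{"linear": [0,0,-0.107],"twist": [0,0,0],"grip": 0.045},{"linear": [0,0,-0.107],"twist": [0,0,0],"grip": 0.045},{"linear": [-0.03,-0.04,-0.107],"twist": [0,0,-0.18],"grip": 0.045},{"linear": [-0.06,-0.08,-0.107],"twist": [0,0,-0.36],"grip": 0.045},{"linear": [-0.095,-0.123,-0.107],"twist": [0,0,-0.54],"grip": 0.045},{"linear": [-0.095,-0.123,-0.107],"twist": [0,0,-0.72],"grip": 0.045},{"linear": [-0.095,-0.123,-0.107],"twist": [0,0,-0.9],"grip": 0.045},{"linear": [-0.095,-0.123,-0.107],"twist": [0,0,-1.08],"grip": 0.045},{"linear": [-0.095,-0.123,-0.107],"twist": [0,0,-1.26],"grip": 0.045},{"linear": [-0.095,-0.123,-0.107],"twist": [0,0,-1.44],"grip": 0.045},{"linear": [-0.095,-0.123,-0.107],"twist": [0,0,-1.62],"grip": 0.045},{"linear": [-0.095,-0.123,-0.107],"twist": [0,0,-1.8],"grip": 0.045},{"linear": [-0.095,-0.123,-0.107],"twist": [0,0,-1.856],"grip": 0.045},{"linear": [-0.095,-0.123,-0.107],"twist": [0,0,-1.856],"grip": 0.045},{"linear": [-0.095,-0.123,-0.107],"twist": [0,0,-1.856],"grip": 0.045}])

```text
clock: 51.92
position: [560.7, 109.9, 401.9]
tool_rot: [-1.885, -2.513, 0.001]
contact_force: [0.2, 0.3, 0.4]
finger_gap: 44.7
grip_force: 0.0
```

Call:
servo_tool(targets=[{"linear": [0,0,0.04],"twist": [0,0,0],"grip": 0.045},{"linear": [0,0,0.08],"twist": [0,0,0],"grip": 0.045},{"linear": [0,0,0.1],"twist": [0,0,0],"grip": 0.045},{"linear": [0,0,0.1],"twist": [0,0,0],"grip": 0.045},{"linear": [0,0,0.1],"twist": [0,0,0],"grip": 0.045},{"linear": [0,0,0.1],"twist": [0,0,0],"grip": 0.02},{"linear": [0,0,0.1],"twist": [0,0,0],"grip": 0.02},{"linear": [0,0,0.1],"twist": [0,0,0],"grip": 0.02},{"linear": [0,0,0.1],"twist": [0,0,0],"grip": 0.02},{"linear": [0,0,0.1],"twist": [0,0,0],"grip": 0.02}])

```text
clock: 53.18
position: [560.5, 109.8, 303.3]
tool_rot: [-1.883, -2.514, 0.001]
contact_force: [-6.6, -1.3, 5.9]
finger_gap: 29.2
grip_force: 30.0
```

Run:
```python
import numpy as np
t0=np.radians(242.1);a=1.856
x=np.array([np.cos(a),np.sin(a)]);y=np.array([np.sin(a),-np.cos(a)])
for f in list(np.arange(.1,2,.1))+[1.95]:
    d=.15*np.array([np.cos(t0-f)-np.cos(t0),np.sin(t0-f)-np.sin(t0)]); print(round(f,2),round(d@x,4),round(d@y,4))
```

```text
0.1 0.011 -0.0102
0.2 0.0229 -0.0193
0.3 0.0357 -0.0271
0.4 0.0492 -0.0336
0.5 0.0633 -0.0387
0.6 0.0779 -0.0424
0.7 0.0927 -0.0446
0.8 0.1077 -0.0453
0.9 0.1226 -0.0446
1.0 0.1375 -0.0423
1.1 0.152 -0.0386
1.2 0.1661 -0.0334
1.3 0.1796 -0.0269
1.4 0.1923 -0.019
1.5 0.2042 -0.0099
1.6 0.2152 0.0003
1.7 0.2251 0.0116
1.8 0.2338 0.0238
1.9 0.2412 0.0368
1.95 0.2445 0.0436
```

Call:
servo_tool(targets=[{"linear": [0.011,-0.0102,0],"twist": [0,0,0.1],"grip": 0.02},{"linear": [0.0229,-0.0193,0],"twist": [0,0,0.2],"grip": 0.02},{"linear": [0.0357,-0.0271,0],"twist": [0,0,0.3],"grip": 0.02},{"linear": [0.0492,-0.0336,0],"twist": [0,0,0.4],"grip": 0.02},{"linear": [0.0633,-0.0387,0],"twist": [0,0,0.5],"grip": 0.02},{"linear": [0.0779,-0.0424,0],"twist": [0,0,0.6],"grip": 0.02},{"linear": [0.0927,-0.0446,0],"twist": [0,0,0.7],"grip": 0.02},{"linear": [0.1077,-0.0453,0],"twist": [0,0,0.8],"grip": 0.02},{"linear": [0.1226,-0.0446,0],"twist": [0,0,0.9],"grip": 0.02},{"linear": [0.1375,-0.0423,0],"twist": [0,0,1.0],"grip": 0.02},{"linear": [0.152,-0.0386,0],"twist": [0,0,1.1],"grip": 0.02},{"linear": [0.1661,-0.0334,0],"twist": [0,0,1.2],"grip": 0.02},{"linear": [0.1661,-0.0334,0],"twist": [0,0,1.2],"grip": 0.02}])

```text
clock: 54.8
position: [480.6, 261.2, 303.2]
tool_rot: [-2.972, -1.011, 0.007]
contact_force: [-26.4, 2.9, 14.2]
finger_gap: 28.8
grip_force: 30.0
```

Run:
```python
import numpy as np
t0=np.radians(173);a=.656
x=np.array([np.cos(a),np.sin(a)]);y=np.array([np.sin(a),-np.cos(a)])
for f in np.arange(.0,.8,.095):
    d=.15*np.array([np.cos(t0-f)-np.cos(t0),np.sin(t0-f)-np.sin(t0)])+[-.0025,0]; print(round(f,3),round(d@x,4),round(d@y,4))
```

```text
0.0 -0.002 -0.0015
0.095 0.0085 -0.0112
0.19 0.0198 -0.0198
0.285 0.0319 -0.0273
0.38 0.0447 -0.0336
0.475 0.058 -0.0387
0.57 0.0717 -0.0425
0.665 0.0858 -0.045
0.76 0.1 -0.0461
```

Call:
servo_tool(targets=[{"linear": [-0.002,-0.0015,0],"twist": [0,0,0],"grip": 0.02},{"linear": [0.0085,-0.0112,0],"twist": [0,0,0.095],"grip": 0.02},{"linear": [0.0198,-0.0198,0],"twist": [0,0,0.19],"grip": 0.02},{"linear": [0.0319,-0.0273,0],"twist": [0,0,0.285],"grip": 0.02},{"linear": [0.0447,-0.0336,0],"twist": [0,0,0.38],"grip": 0.02},{"linear": [0.058,-0.0387,0],"twist": [0,0,0.475],"grip": 0.02},{"linear": [0.0717,-0.0425,0],"twist": [0,0,0.57],"grip": 0.02},{"linear": [0.0858,-0.045,0],"twist": [0,0,0.665],"grip": 0.02},{"linear": [0.1,-0.0461,0],"twist": [0,0,0.76],"grip": 0.02},{"linear": [0.1,-0.0461,0],"twist": [0,0,0.76],"grip": 0.02},{"linear": [0.1,-0.0461,0],"twist": [0,0,0.76],"grip": 0.045},{"linear": [0.1,-0.0461,0],"twist": [0,0,0.76],"grip": 0.045},{"linear": [0.1,-0.0461,0],"twist": [0,0,0.76],"grip": 0.045},{"linear": [0.1,-0.0461,-0.05],"twist": [0,0,0.76],"grip": 0.045},{"linear": [0.1,-0.0461,-0.1],"twist": [0,0,0.656],"grip": 0.045},{"linear": [0.1,-0.0461,-0.1],"twist": [0,0,0.656],"grip": 0.045},{"linear": [0.1,-0.0461,-0.1],"twist": [0,0,0.656],"grip": 0.045}])

```text
clock: 56.92
position: [533.0, 357.2, 401.8]
tool_rot: [3.141, -0.001, -0.001]
contact_force: [0.7, 0.5, -0.5]
finger_gap: 44.9
grip_force: 0.0
```

Run:
```python
from h import *
s=observe(); print(s['clock'],s['position'].round(1),R.from_rotvec(s['tool_rot']).as_matrix().round(3).tolist())
t=cam('top'); print(caps(t,(236,190,305,262),88))
crop(t,130,140,340,180,2.35,'t8')
```

```text
56.925 [533.  357.2 401.8] [[1.0, -0.001, -0.0], [-0.001, -1.0, -0.0], [-0.0, 0.0, -1.0]]
[([624.1, 115.0, 88.0], 209, [266.5, 204.5]), ([522.2, 42.2, 88.0], 214, [291.9, 239.2]), ([497.4, 107.9, 88.0], 213, [269.3, 248.1])]
```

View pics/t8.png

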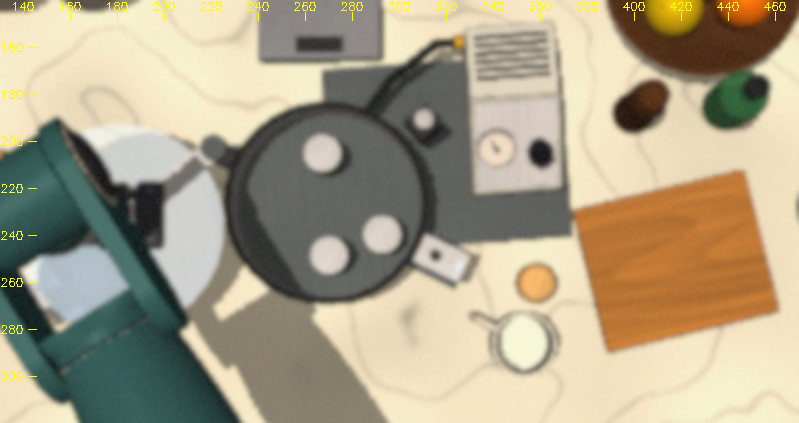

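Everything looks right except that one jar in the pot was shifted to px (292,239), i.e. (521,40), still upright. The pin is in its keeper and the lid is aside. I'll take that jar first, gripping tangentially.

Call:
servo_tool(targets=[{"linear": [-0.002,0.06,0],"twist": [0,0,-0.18],"grip": 0.062},{"linear": [-0.004,0.12,0],"twist": [0,0,-0.36],"grip": 0.062},{"linear": [-0.006,0.18,0],"twist": [0,0,-0.54],"grip": 0.062},{"linear": [-0.008,0.24,0],"twist": [0,0,-0.72],"grip": 0.062},{"linear": [-0.012,0.3,0],"twist": [0,0,-0.9],"grip": 0.062},{"linear": [-0.012,0.317,0],"twist": [0,0,-1.06],"grip": 0.062},{"linear": [-0.012,0.317,0],"twist": [0,0,-1.06],"grip": 0.062},{"linear": [-0.012,0.317,0],"twist": [0,0,-1.06],"grip": 0.062},{"linear": [-0.012,0.317,0],"twist": [0,0,-1.06],"grip": 0.062}])

```text
clock: 58.1
position: [521.1, 41.3, 402.0]
tool_rot: [-2.711, -1.586, 0.001]
contact_force: [-0.0, 0.1, 0.1]
finger_gap: 62.1
grip_force: 0.0
```

Call:
servo_tool(targets=[{"linear": [0,0,0.05],"twist": [0,0,0],"grip": 0.062},{"linear": [0,0,0.1],"twist": [0,0,0],"grip": 0.062},{"linear": [0,0,0.13],"twist": [0,0,0],"grip": 0.062},{"linear": [0,0,0.148],"twist": [0,0,0],"grip": 0.062},{"linear": [0,0,0.148],"twist": [0,0,0],"grip": 0.062},{"linear": [0,0,0.148],"twist": [0,0,0],"grip": 0.062},{"linear": [0,0,0.148],"twist": [0,0,0],"grip": 0.04},{"linear": [0,0,0.148],"twist": [0,0,0],"grip": 0.04},{"linear": [0,0,0.148],"twist": [0,0,0],"grip": 0.04},{"linear": [0,0,0.148],"twist": [0,0,0],"grip": 0.04}])

```text
clock: 59.35
position: [521.2, 40.4, 255.2]
tool_rot: [2.71, 1.588, 0.002]
contact_force: [-1.5, -0.0, 6.4]
finger_gap: 47.4
grip_force: 30.0
```

Call:
servo_tool(targets=[{"linear": [0,0,-0.05],"twist": [0,0,0],"grip": 0.04},{"linear": [0,0,-0.1],"twist": [0,0,0],"grip": 0.04},{"linear": [0,0,-0.15],"twist": [0,0,0],"grip": 0.04},{"linear": [-0.042,0.015,-0.15],"twist": [0,0,0.15],"grip": 0.04},{"linear": [-0.09,0.032,-0.15],"twist": [0,0,0.3],"grip": 0.04},{"linear": [-0.138,0.049,-0.15],"twist": [0,0,0.45],"grip": 0.04},{"linear": [-0.186,0.066,-0.15],"twist": [0,0,0.6],"grip": 0.04},{"linear": [-0.234,0.083,-0.15],"twist": [0,0,0.75],"grip": 0.04},{"linear": [-0.282,0.1,-0.15],"twist": [0,0,0.9],"grip": 0.04},{"linear": [-0.33,0.117,-0.15],"twist": [0,0,1.06],"grip": 0.04},{"linear": [-0.378,0.134,-0.15],"twist": [0,0,1.06],"grip": 0.04},{"linear": [-0.416,0.147,-0.15],"twist": [0,0,1.06],"grip": 0.04},{"linear": [-0.416,0.147,-0.15],"twist": [0,0,1.06],"grip": 0.04},{"linear": [-0.416,0.147,-0.15],"twist": [0,0,1.06],"grip": 0.04},{"linear": [-0.416,0.147,-0.15],"twist": [0,0,1.06],"grip": 0.04}])

```text
clock: 61.22
position: [446.0, -393.5, 404.6]
tool_rot: [3.142, 0.001, 0.0]
contact_force: [-0.2, -0.3, -0.7]
finger_gap: 47.3
grip_force: 30.0
```

Call:
servo_tool(targets=[{"linear": [0,0,0.05],"twist": [0,0,0],"grip": 0.04},{"linear": [0,0,0.1],"twist": [0,0,0],"grip": 0.04},{"linear": [0,0,0.14],"twist": [0,0,0],"grip": 0.04},{"linear": [0,0,0.155],"twist": [0,0,0],"grip": 0.04},{"linear": [0,0,0.16],"twist": [0,0,0],"grip": 0.04},{"linear": [0,0,0.161],"twist": [0,0,0],"grip": 0.04},{"linear": [0,0,0.161],"twist": [0,0,0],"grip": 0.062},{"linear": [0,0,0.161],"twist": [0,0,0],"grip": 0.062},{"linear": [0,0,0.161],"twist": [0,0,0],"grip": 0.062},{"linear": [0,0,0.1],"twist": [0,0,0],"grip": 0.062},{"linear": [0,0,0.05],"twist": [0,0,0],"grip": 0.062},{"linear": [0,0,0],"twist": [0,0,0],"grip": 0.062},{"linear": [0,0,0],"twist": [0,0,0],"grip": 0.062}])

```text
clock: 62.85
position: [445.8, -394.4, 409.1]
tool_rot: [3.137, -0.0, 0.008]
contact_force: [-0.1, 0.4, 0.0]
finger_gap: 61.8
grip_force: 0.0
```

Run:
```python
from h import *
s=observe(); print(s['clock'],s['position'].round(1))
t=cam('top'); print(caps(t,(236,190,305,262),88))
```

```text
62.85 [ 445.8 -394.4  409.1]
[([624.2, 114.9, 88.0], 208, [266.5, 204.5]), ([497.3, 107.9, 88.0], 212, [269.3, 248.1])]
```

Call:
servo_tool(targets=[{"linear": [0.05,-0.5,0],"twist": [0,0,0],"grip": 0.062},{"linear": [0.05,-0.5,0],"twist": [0,0,0],"grip": 0.062},{"linear": [0.05,-0.5,0],"twist": [0,0,0],"grip": 0.062},{"linear": [0.05,-0.5,0],"twist": [0,0,0],"grip": 0.062},{"linear": [0.05,-0.5,0],"twist": [0,0,0],"grip": 0.062},{"linear": [0.05,-0.5,0],"twist": [0,0,0],"grip": 0.062},{"linear": [0.05,-0.5,0],"twist": [0,0,0],"grip": 0.062},{"linear": [0.05,-0.5,0],"twist": [0,0,0],"grip": 0.062},{"linear": [0.05,-0.5,0],"twist": [0,0,0],"grip": 0.062},{"linear": [0.05,-0.5,0],"twist": [0,0,0],"grip": 0.062},{"linear": [0.05,-0.5,0],"twist": [0,0,0],"grip": 0.062},{"linear": [0.05,-0.5,0],"twist": [0,0,0],"grip": 0.062}])

```text
clock: 64.4
position: [495.9, 104.5, 404.4]
tool_rot: [3.142, -0.003, 0.0]
contact_force: [0.4, -0.3, 0.7]
finger_gap: 61.8
grip_force: 0.0
```

Call:
servo_tool(targets=[{"linear": [0,0,0.05],"twist": [0,0,0],"grip": 0.062},{"linear": [0,0,0.1],"twist": [0,0,0],"grip": 0.062},{"linear": [0,0,0.13],"twist": [0,0,0],"grip": 0.062},{"linear": [0,0,0.15],"twist": [0,0,0],"grip": 0.062},{"linear": [0,0,0.15],"twist": [0,0,0],"grip": 0.062},{"linear": [0,0,0.15],"twist": [0,0,0],"grip": 0.062},{"linear": [0,0,0.15],"twist": [0,0,0],"grip": 0.04},{"linear": [0,0,0.15],"twist": [0,0,0],"grip": 0.04},{"linear": [0,0,0.15],"twist": [0,0,0],"grip": 0.04},{"linear": [0,0,0.15],"twist": [0,0,0],"grip": 0.04}])

```text
clock: 65.65
position: [496.1, 105.7, 255.2]
tool_rot: [-3.141, 0.0, -0.002]
contact_force: [-0.6, -0.2, 6.1]
finger_gap: 47.8
grip_force: 30.0
```

Call:
servo_tool(targets=[{"linear": [0,0,-0.05],"twist": [0,0,0],"grip": 0.04},{"linear": [0,0,-0.1],"twist": [0,0,0],"grip": 0.04},{"linear": [0,0,-0.15],"twist": [0,0,0],"grip": 0.04},{"linear": [0,0.05,-0.15],"twist": [0,0,0],"grip": 0.04},{"linear": [0.005,0.1,-0.15],"twist": [0,0,0],"grip": 0.04},{"linear": [0.01,0.15,-0.15],"twist": [0,0,0],"grip": 0.04},{"linear": [0.015,0.2,-0.15],"twist": [0,0,0],"grip": 0.04},{"linear": [0.02,0.25,-0.15],"twist": [0,0,0],"grip": 0.04},{"linear": [0.025,0.3,-0.15],"twist": [0,0,0],"grip": 0.04},{"linear": [0.03,0.35,-0.15],"twist": [0,0,0],"grip": 0.04},{"linear": [0.035,0.4,-0.15],"twist": [0,0,0],"grip": 0.04},{"linear": [0.04,0.45,-0.15],"twist": [0,0,0],"grip": 0.04},{"linear": [0.045,0.476,-0.15],"twist": [0,0,0],"grip": 0.04},{"linear": [0.045,0.476,-0.15],"twist": [0,0,0],"grip": 0.04},{"linear": [0.045,0.476,-0.15],"twist": [0,0,0],"grip": 0.04}])

```text
clock: 67.53
position: [540.8, -369.9, 404.1]
tool_rot: [-3.141, 0.0, 0.001]
contact_force: [-0.2, 0.1, -1.0]
finger_gap: 47.5
grip_force: 30.0
```

Call:
servo_tool(targets=[{"linear": [0,0,0.05],"twist": [0,0,0],"grip": 0.04},{"linear": [0,0,0.1],"twist": [0,0,0],"grip": 0.04},{"linear": [0,0,0.14],"twist": [0,0,0],"grip": 0.04},{"linear": [0,0,0.155],"twist": [0,0,0],"grip": 0.04},{"linear": [0,0,0.16],"twist": [0,0,0],"grip": 0.04},{"linear": [0,0,0.1605],"twist": [0,0,0],"grip": 0.04},{"linear": [0,0,0.1605],"twist": [0,0,0],"grip": 0.062},{"linear": [0,0,0.1605],"twist": [0,0,0],"grip": 0.062},{"linear": [0,0,0.1605],"twist": [0,0,0],"grip": 0.062},{"linear": [0,0,0.1],"twist": [0,0,0],"grip": 0.062},{"linear": [0,0,0.05],"twist": [0,0,0],"grip": 0.062},{"linear": [0,0,0],"twist": [0,0,0],"grip": 0.062},{"linear": [0,0,0],"twist": [0,0,0],"grip": 0.062}])

```text
clock: 69.15
position: [540.8, -370.4, 409.4]
tool_rot: [3.138, -0.0, 0.009]
contact_force: [0.4, 0.6, -0.0]
finger_gap: 62.1
grip_force: 0.0
```

Run:
```python
from h import *
s=observe(); print(s['clock'],s['position'].round(1))
t=cam('top'); print(caps(t,(236,190,305,262),88))
```

```text
69.15 [ 540.8 -370.4  409.4]
[([624.1, 115.0, 88.0], 209, [266.5, 204.5])]
```

Last jar is at TCP (624,113): dx 83, dy 483.

Call:
servo_tool(targets=[{"linear": [0.083,-0.483,0],"twist": [0,0,0],"grip": 0.062},{"linear": [0.083,-0.483,0],"twist": [0,0,0],"grip": 0.062},{"linear": [0.083,-0.483,0],"twist": [0,0,0],"grip": 0.062},{"linear": [0.083,-0.483,0],"twist": [0,0,0],"grip": 0.062},{"linear": [0.083,-0.483,0],"twist": [0,0,0],"grip": 0.062},{"linear": [0.083,-0.483,0],"twist": [0,0,0],"grip": 0.062},{"linear": [0.083,-0.483,0],"twist": [0,0,0],"grip": 0.062},{"linear": [0.083,-0.483,0],"twist": [0,0,0],"grip": 0.062},{"linear": [0.083,-0.483,0],"twist": [0,0,0],"grip": 0.062},{"linear": [0.083,-0.483,0],"twist": [0,0,0],"grip": 0.062},{"linear": [0.083,-0.483,0],"twist": [0,0,0],"grip": 0.062},{"linear": [0.083,-0.483,0],"twist": [0,0,0],"grip": 0.062}])

```text
clock: 70.7
position: [623.9, 111.6, 404.4]
tool_rot: [3.142, -0.002, -0.0]
contact_force: [-0.5, -0.2, -0.9]
finger_gap: 61.6
grip_force: 0.0
```

Call:
servo_tool(targets=[{"linear": [0,0,0.05],"twist": [0,0,0],"grip": 0.062},{"linear": [0,0,0.1],"twist": [0,0,0],"grip": 0.062},{"linear": [0,0,0.13],"twist": [0,0,0],"grip": 0.062},{"linear": [0,0,0.149],"twist": [0,0,0],"grip": 0.062},{"linear": [0,0,0.149],"twist": [0,0,0],"grip": 0.062},{"linear": [0,0,0.149],"twist": [0,0,0],"grip": 0.062},{"linear": [0,0,0.149],"twist": [0,0,0],"grip": 0.04},{"linear": [0,0,0.149],"twist": [0,0,0],"grip": 0.04},{"linear": [0,0,0.149],"twist": [0,0,0],"grip": 0.04},{"linear": [0,0,0.149],"twist": [0,0,0],"grip": 0.04}])

```text
clock: 71.95
position: [624.1, 112.7, 256.3]
tool_rot: [-3.141, 0.0, -0.002]
contact_force: [-0.5, 0.9, 6.2]
finger_gap: 47.2
grip_force: 30.0
```

Call:
servo_tool(targets=[{"linear": [0,0,-0.05],"twist": [0,0,0],"grip": 0.04},{"linear": [0,0,-0.1],"twist": [0,0,0],"grip": 0.04},{"linear": [0,0,-0.15],"twist": [0,0,0],"grip": 0.04},{"linear": [-0.014,0.05,-0.15],"twist": [0,0,0],"grip": 0.04},{"linear": [-0.028,0.1,-0.15],"twist": [0,0,0],"grip": 0.04},{"linear": [-0.042,0.15,-0.15],"twist": [0,0,0],"grip": 0.04},{"linear": [-0.056,0.2,-0.15],"twist": [0,0,0],"grip": 0.04},{"linear": [-0.07,0.25,-0.15],"twist": [0,0,0],"grip": 0.04},{"linear": [-0.084,0.3,-0.15],"twist": [0,0,0],"grip": 0.04},{"linear": [-0.098,0.35,-0.15],"twist": [0,0,0],"grip": 0.04},{"linear": [-0.108,0.381,-0.15],"twist": [0,0,0],"grip": 0.04},{"linear": [-0.108,0.381,-0.15],"twist": [0,0,0],"grip": 0.04},{"linear": [-0.108,0.381,-0.15],"twist": [0,0,0],"grip": 0.04}])

```text
clock: 73.58
position: [515.9, -268.1, 405.3]
tool_rot: [-3.141, 0.001, 0.0]
contact_force: [0.3, 1.1, -1.3]
finger_gap: 47.6
grip_force: 30.0
```

Call:
servo_tool(targets=[{"linear": [0,0,0.05],"twist": [0,0,0],"grip": 0.04},{"linear": [0,0,0.1],"twist": [0,0,0],"grip": 0.04},{"linear": [0,0,0.14],"twist": [0,0,0],"grip": 0.04},{"linear": [0,0,0.155],"twist": [0,0,0],"grip": 0.04},{"linear": [0,0,0.16],"twist": [0,0,0],"grip": 0.04},{"linear": [0,0,0.1605],"twist": [0,0,0],"grip": 0.04},{"linear": [0,0,0.1605],"twist": [0,0,0],"grip": 0.062},{"linear": [0,0,0.1605],"twist": [0,0,0],"grip": 0.062},{"linear": [0,0,0.1605],"twist": [0,0,0],"grip": 0.062},{"linear": [0,0,0.1],"twist": [0,0,0],"grip": 0.062},{"linear": [0,0,0.05],"twist": [0,0,0],"grip": 0.062},{"linear": [0,0,0],"twist": [0,0,0],"grip": 0.062},{"linear": [-0.06,0,0],"twist": [0,0,0],"grip": 0.062},{"linear": [-0.12,-0.05,0],"twist": [0,0,0],"grip": 0.062},{"linear": [-0.15,-0.1,0],"twist": [0,0,0],"grip": 0.062},{"linear": [-0.15,-0.16,0],"twist": [0,0,0],"grip": 0.062},{"linear": [-0.15,-0.2,0],"twist": [0,0,0],"grip": 0.062},{"linear": [-0.15,-0.2,0],"twist": [0,0,0],"grip": 0.062},{"linear": [-0.15,-0.2,0],"twist": [0,0,0],"grip": 0.062}])

```text
clock: 75.95
position: [365.9, -68.5, 405.6]
tool_rot: [3.141, 0.001, 0.001]
contact_force: [-0.4, -0.3, -0.3]
finger_gap: 61.8
grip_force: 0.0
```

Run:
```python
from h import *
s=observe(); print(s['clock'],s['position'].round(1))
t=cam('top'); print(caps(t,(380,215,465,290),76)); sd=cam('side')
u=(183.5,241.3)
a=cv2.resize(t['frame'][130:330,120:480],(800,444)); cv2.imwrite('pics/t9.png',cv2.convertScaleAbs(a,alpha=1.5))
cv2.imwrite('pics/s9.png',cv2.convertScaleAbs(sd['frame'],alpha=1.3))
```

```text
75.95 [365.9 -68.5 405.6]
[([541.7, -368.3, 76.0], 167, [432.4, 230.9]), ([515.2, -265.6, 76.0], 170, [397.5, 240.4]), ([446.8, -392.2, 76.0], 168, [441.4, 263.3])]
```

View pics/t9.png

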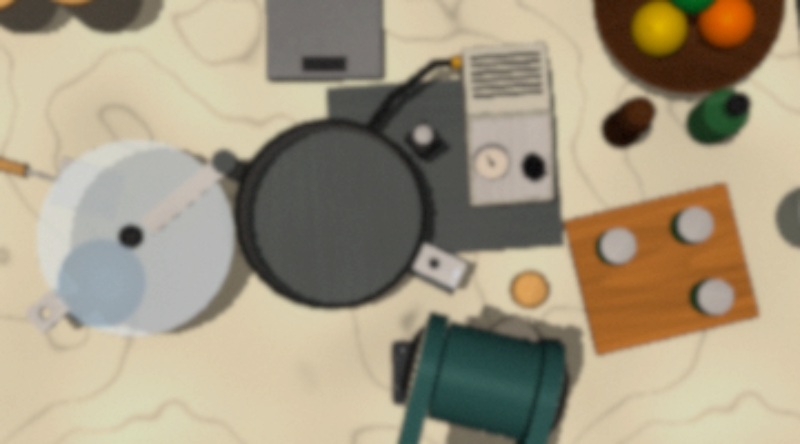

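View pics/s9.png

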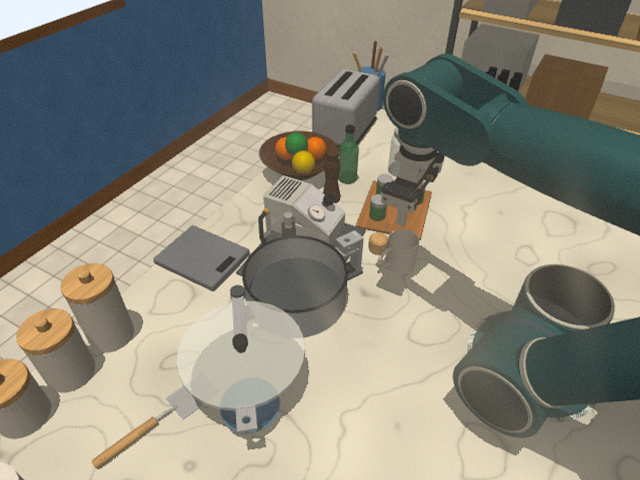

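All three jars stand upright on the board (top px 432,231; 398,240; 441,263). The pot is empty, the pin is in its keeper, the lid is well aside, the vacuum knob is in, and the bystanders are in place. Handing in.

```bash
python3 -c "
from rig import close_job; print(close_job())"
```

```text
the job is handed in; nothing more can be done
None
```

The job is done and handed in at about 76 s: the three jars were vacuum-cycled under the locked lid and stand back on the board, the pin is home in its keeper, and the lid is well aside.

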